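Set and lock the air regulator, then hold the blow-off guard open

TASK

Make the nib blow-off box ready for loading: turn the air regulator's knob until its pointer nose lines up with the raised index on the dial, then slide the lock hood fully over the knob. Then take the box's spring-shut guard by its bar handle, raise it to 40 degrees (the long tick on the arc scale at its side) and finish still holding it steady there in the fingers, since it snaps shut if let go. Leave the other things on the desk where they are.

Things in the scene. Friction and masses are not known exactly. Their poses are not given: they have to be found in the camera images.
- knob_grip (a point): centre of the regulator knob's bar grip, on the knob's upright axis, 57 mm above the desk: black bar 40 mm long, 12 mm wide, rising from 19 mm below to 9 mm above this point, on a disc of 52 mm diameter and 7 mm thickness. It turns with the knob; its x axis points along the bar towards the nose
- knob_nose (a point): tip of the knob's small steel pointer nose at the disc's rim, 28 mm from the knob axis; its x axis is the direction the nose points
- knob (a joint): knob angle, rad, about the upright axis, counter-clockwise seen from above positive; 0 = nose along the regulator's +x; range -1.6 to 1.6. It turns with light friction (0.04 N m) and stays where left
- index: the raised index: a single small brass wedge 20 mm long, 6 mm wide, 8 mm high on the dial just outside the knob's rim (30 to 50 mm from the knob axis). Origin on the knob axis at the plinth's top; its x axis points from the knob axis to the wedge
- regulator: the air regulator: fixed grey plinth 205 x 94 x 30 mm with rails along its x axis; origin under its centre on the desk. The knob's axis is at x = +40 mm, y = 0; the hood starts over x = -70 mm
- hood (a joint): travel of the lock hood along the regulator's +x, m: 0 = parked, 0.11 = stop, fully over the knob. Slides with about 2 N friction and stays where left
- hood_fin (a point): grip point on the lock hood, 101 mm above the desk. The hood is a steel tunnel 62 mm long (along the slide), 70 mm wide, open at both ends, flat top 76 mm above the desk; on its middle stands an upright fin 10 mm thick along the slide, 40 mm wide across it, top 116 mm above the desk. Its x axis is the sliding direction, from parked to over the knob
- guard (a joint): opening angle of the guard, rad: 0 = shut, 0.698 = 40 degrees, stop at 1.3. A spring and its weight pull it shut: 3 to 6 N at the handle
- guard_handle (a point): middle of the guard's steel bar handle: round bar 10 mm thick, 100 mm long between two posts, parallel to the hinge, carried 45 mm above the guard's face (all free under it). Site moves with the guard; y axis along the bar; x axis away from the robot, along the guard towards its hinge
- guard_hinge (a point): middle of the guard's hinge line at the far top edge of the box; y axis along the hinge. With the guard shut the handle bar is 185 mm from here towards the box's -x and 51 mm up; opening swings the handle up and over towards +x about this line
- blowbox: the blow-off box: fixed grey open box 200 x 220 x 100 mm, with a hinged clear guard in an aluminium frame on top, and an arc scale on its +y side (a tick each 10 degrees, the long tick is 40 degrees; a thin needle on the guard's edge points at it). Origin under its centre on the desk; x axis from handle side to hinge side
- stone: bystander: round blue stone, 60 mm diameter, 12 mm high, origin under its centre; leave alone
- mandrel: bystander: upright brass mandrel, foot 32 mm diameter, 75 mm tall, origin under its centre; leave alone
- barrel: bystander: green six-sided pen barrel lying along its x axis, 85 mm long, 15 mm thick; origin under its middle; leave alone
- jar: bystander: glass jar 48 mm diameter, 50 mm high, origin under its centre; leave alone
- loupe: bystander: black eye loupe 40 mm diameter, 34 mm high, origin under its centre; leave alone
Not all that is in view belongs to the job. What is shaped like the regulator but blue is not meant.

How it is judged:
By the outcome, as a careful person would: the job done as asked, in the order asked, and still so for the second after the job is handed in, while the arm keeps its last pose, push and grip.
It also fails if it takes over 64 s, if anything falls off the work surface, if the arm or the gripper's body presses on something with over 40 N, if the wrist force passes 120 N, or if a joint passes its speed limit or range.

ROBOT

A 7-joint arm with a two-finger parallel gripper is mounted at the origin on the work surface. World frame = base frame: x ahead of the robot, y to its left, z up, the work surface at z = 0. Lengths are in mm, angles in rad, forces in N, time in s.
With the tool pointing down it reaches from about 425 to 950 mm from the base axis. Payload 16.7 kg.
Tool frame: the origin (TCP) lies midway between the tips of the shut fingers; the grasp point (between the pads) lies grip_depth behind it (grip_depth is the distance from the TCP to the grasp point, in mm); z points along the fingers, y is the direction in which the jaws open and shut (so a half turn about z gives the same grasp; the last joint's range is limited). The gripper opens to 94 mm and grips with 3 to 60 N. Pads are 16 mm wide; open, the fingers measure 119 mm over their backs; the gripper's body (75 mm by 177 mm) begins 78 mm behind the grasp point.
Start: joints at [1.119, 0.426, 0.074, 1.606, -0.034, 1.111, -0.067], TCP at [201.25, -644.261, 205.467] pointing down, gripper open.
Joint ranges: [-2.85, 2.85], [-0.5, 2.14], [-1.23, 1.37], [0.21, 2.46], [-1.02, 4.16], [0.16, 2.05], [-2.73, 2.73]. Speed limits (rad/s): [1.89, 1.89, 2.39, 2.39, 3.01, 3.01, 3.01].

INTERFACE

Orientations are given as a rotation vector (axis times angle).
In Python, from plant import read_state, capture, camera_model, finish_job, grip_depth gives the robot as it stands.
- The arm moves only by the tool apply_moves, never from a script. Its argument "plan" is a list of rows, each a list of 2 entries, a list of its own where there are three numbers: the shift along the tool's x, y, z in cm, then the turn about the tool's z in degrees. In form: [[[x, y, z], twist], ...]. A call has 1 to 20 rows; each row is the pose to reach, as a shift and turn from the pose commanded when the call began, along the tool's axes at that moment; what a row does not reach only later rows make up. A row lasts 1/12 s, in which the tool goes at most 41.7 mm and 7.16 degrees, less where a joint would pass 70% of its speed; a pose out of reach is approached as far as the arm can. A call with a gripper value outside its range is refused whole. "claw" is the opening in per cent of the stroke, from 0 (shut) to 100 (fully open), set as the call begins (left out, the last holds). The fingers move at their own pace and stop on an object; the grip force is fixed at half the most. Time passes only in rows, so rows that repeat a pose let the fingers close. It gives the time, the measured TCP pose, the force and the opening at its end, in the units of the state.
- read_state(): the state, without advancing time (a new reading comes with each control period).
- capture(name): name is "side" or "top"; returns (picture, depth): 384x512x3 uint8, red, green, blue; 384x512 float32, mm along the optical axis (not along the pixel's ray), 0 where there is no reading.
- camera_model(name): a dict with "fx", "fy", "cx", "cy" (pixels), "R" (3x3) and "t" (3): a world point X has camera coordinates R X + t. Camera axes: x right, y down, z forward; pixel columns grow to the right and rows downward; lengths in mm; the calibration is good to about 2 mm. A picture is of the moment at which its call begins. camera_model takes no time and is no camera call.
- finish_job(): hands the job in, once; it reports no verdict.
The state is a dict: "clock": time; "joints": joint angles; "joint_vel": joint speeds; "joint_torque": joint torques, N m; "tool_pos": TCP position; "orientation": TCP orientation; "wrist_force": force on the tool from outside, world axes, zero at the start; "torque": the same for the moment, N m; "opening": finger opening in mm.
Only numpy, scipy, OpenCV 4.12 (cv2) and the standard library are available. Lean on these libraries where they do the work, as an engineer would, in place of code of your own. Each camera call takes 0.05 s, during which the arm holds its last target.

## Working session

There is one attempt and no reset: what is moved stays moved. The work goes in short steps, Python scripts to look and compute and a tool call to move; the robot and the scene stay as the last step left them, time stands still between calls to the robot, and variables do not carry over. Pictures are saved under pics/ and viewed, and the job is handed in when it is done.

Besides the shell and the picture viewer there is one more tool, called after "Call:" by a JSON object that holds its "op" and its "data". apply_moves: Moves the arm, as the interface text tells. Its arguments: {"type":"object","properties":{"plan":{"type":"array"},"claw":{"type":"number"}},"required":["plan"]}

```bash
ls; mkdir -p pics; python3 - <<'E'
from plant import *
import cv2, numpy as np
print(read_state()); print(grip_depth)
for n in ("side","top"):
    p,d=capture(n); cv2.imwrite(f"pics/{n}0.png",p[:,:,::-1]); np.savez(f"{n}0.npz",p=p,d=d); print(camera_model(n))
E
```

```text
pics
{'clock': 0.0, 'joints': array([ 1.11849078,  0.42673113,  0.07387185,  1.60661717, -0.03412665,
        1.11082164, -0.06711379]), 'joint_vel': array([-0.00119714, -0.00204098, -0.00015403, -0.00017383, -0.00031528,
       -0.00014341,  0.00081946]), 'joint_torque': array([-1.25160095e-03, -9.35819292e+01,  3.66646059e+00, -4.54188108e+01,
       -4.88220679e-02,  2.02786003e-02,  9.22861796e-05]), 'tool_pos': array([ 201.11316223, -643.86707126,  204.77234975]), 'orientation': array([-3.10440003e+00, -4.73517542e-01,  4.38761619e-04]), 'wrist_force': array([-0.58409728, -0.78258387,  0.54691255]), 'torque': array([-0.05382654,  0.00178321, -0.00776639]), 'opening': 93.9987876537322}
18.8
{'fx': 468.3737186903366, 'fy': 468.3737186903366, 'cx': 256.2382369845767, 'cy': 194.29866357117473, 'R': array([[ 0.86170791, -0.5069479 ,  0.02152457],
       [-0.33791568, -0.60499915, -0.72096395],
       [ 0.3785135 ,  0.61398685, -0.6926382 ]]), 't': array([-472.37673913,  214.18671426, 1482.74824178])}
{'fx': 438.1017451617915, 'fy': 438.1017451617915, 'cx': 256.9689259009276, 'cy': 186.7000580665294, 'R': array([[-0.0281594 , -0.99900158, -0.03468259],
       [-0.98906403,  0.03287083, -0.14377709],
       [ 0.14477359,  0.03025463, -0.98900216]]), 't': array([ -17.35683887,  520.07000398, 1134.43045233])}
```

View pics/side0.png

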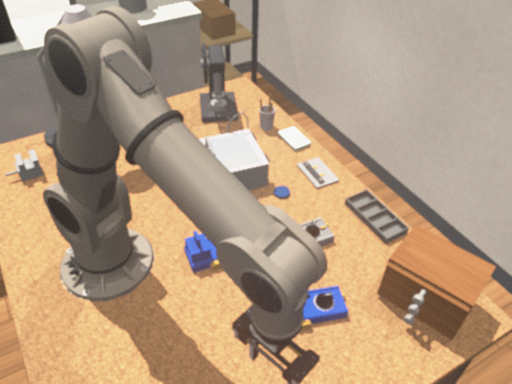

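View pics/top0.png

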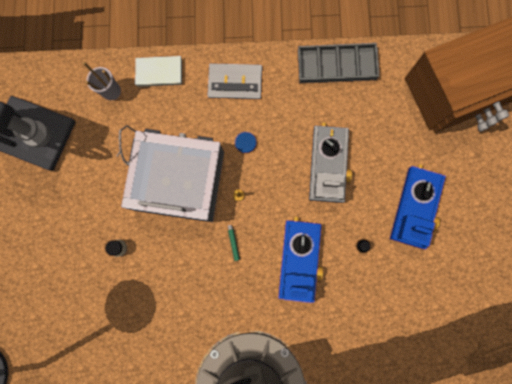

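The top view shows the grey regulator near (330,163), with its knob near (331,147) and its hood near (329,185). The blow box is near (173,175), and two blue decoys are also in view. I'll zoom in.

```bash
cat > h.py <<'E'
import numpy as np, cv2
from plant import *
from scipy.spatial.transform import Rotation as Ro
def grab(n,tag):
    p,d=capture(n); np.savez(f"{n}{tag}.npz",p=p,d=d); return p,d
def crop(p,c0,c1,r0,r1,s,f):
    q=cv2.resize(p[r0:r1,c0:c1,::-1],None,fx=s,fy=s,interpolation=cv2.INTER_CUBIC)
    for c in range((c0+9)//10*10,c1,10):
        cv2.putText(q,str(c),((c-c0)*s,8),0,.3,(0,0,255),1); cv2.line(q,((c-c0)*s,10),((c-c0)*s,14),(0,0,255),1)
    for r in range((r0+9)//10*10,r1,10):
        cv2.putText(q,str(r),(0,(r-r0)*s),0,.3,(0,0,255),1)
    cv2.imwrite(f,q)
def at_z(n,u,v,z):
    m=camera_model(n); R=m["R"];t=m["t"]
    ray=R.T@np.array([(u-m["cx"])/m["fx"],(v-m["cy"])/m["fy"],1]); C=-R.T@t
    return C+ray*(z-C[2])/ray[2]
def cloud(n,d):
    m=camera_model(n); v,u=np.mgrid[:384,:512]
    P=np.stack([(u-m["cx"])/m["fx"]*d,(v-m["cy"])/m["fy"]*d,d],-1)-m["t"]
    return P@m["R"]
def proj(n,X):
    m=camera_model(n); c=m["R"]@np.asarray(X,float)+m["t"]
    return np.array([m["fx"]*c[0]/c[2]+m["cx"],m["fy"]*c[1]/c[2]+m["cy"]])
E
python3 - <<'E'
from h import *
z=np.load("top0.npz");p=z['p']
crop(p,295,365,115,215,6,"pics/c1.png"); crop(p,110,240,120,230,6,"pics/c2.png")
C=cloud("top",z['d']); np.set_printoptions(precision=1,suppress=True,linewidth=200)
print(C[120:210:6,330])
print(C[130:220:6,170])
print(C[175,115:230:6])
E
```

```text
[[ 706.3 -242.1    2.3]
 [ 688.8 -241.1    3.2]
 [ 661.9 -235.1   38.9]
 [ 644.7 -233.9   41. ]
 [ 622.  -229.4   66.8]
 [ 611.9 -232.3   39.9]
 [ 596.7 -232.3   34.2]
 [ 582.  -232.6   25.4]
 [ 565.5 -231.8   25.6]
 [ 540.1 -223.6   78.3]
 [ 525.2 -223.5   73.3]
 [ 507.7 -220.8   86.8]
 [ 494.  -221.8   73.6]
 [ 483.9 -227.5   26.1]
 [ 470.3 -229.9    1.5]]
[[693.3 208.2   6.6]
 [648.7 185.  106.1]
 [631.7 184.  110.2]
 [615.2 183.3 113.3]
 [600.  183.7 111.6]
 [584.7 184.  110.2]
 [569.3 184.3 109. ]
 [553.9 184.3 108.9]
 [538.1 183.9 110.5]
 [522.9 184.1 109.5]
 [507.6 184.1 109.8]
 [492.  183.4 112.4]
 [477.1 184.  109.9]
 [457.1 173.  157.1]
 [447.2 184.8 106.4]]
[[571.  364.7   0.7]
 [570.5 347.8   0.3]
 [548.9 292.7 114.3]
 [549.  278.5 110.7]
 [548.5 263.1 110.8]
 [548.6 248.8 107.3]
 [547.2 232.1 111.9]
 [547.  217.2 110.2]
 [546.7 202.1 109.2]
 [545.8 186.3 111.2]
 [546.2 172.1 106.3]
 [544.6 155.6 112. ]
 [544.3 140.5 111.1]
 [543.7 125.2 111.5]
 [543.1 109.9 111.7]
 [543.2  95.2 108.2]
 [542.6  79.9 108.8]
 [552.9  72.2  47.3]
 [561.   61.5  -1.4]
 [560.   44.5   1. ]]
```

View pics/c1.png

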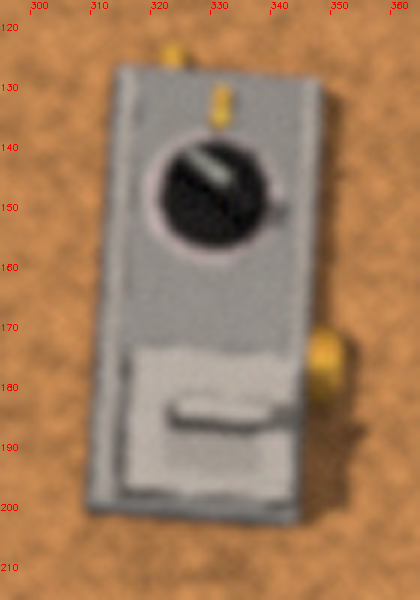

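View pics/c2.png

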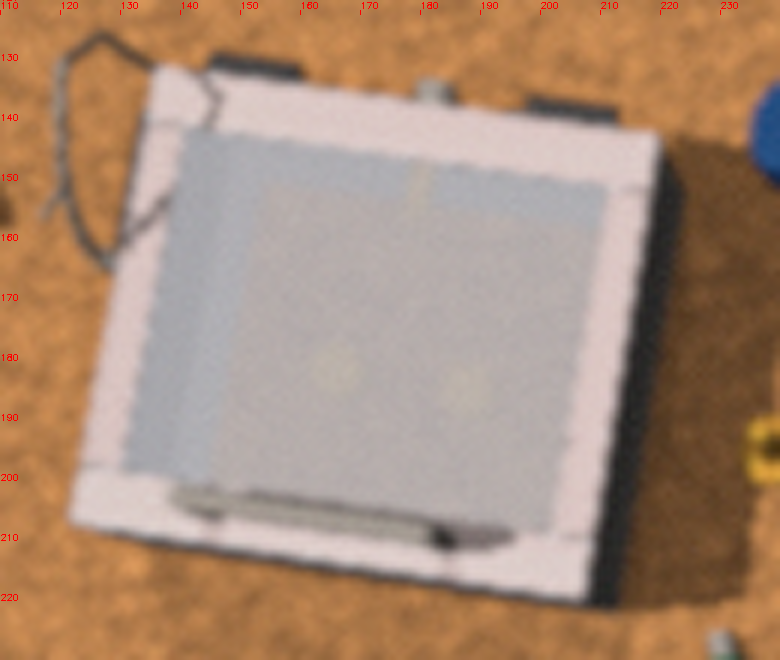

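```bash
python3 - <<'E'
from h import *
np.set_printoptions(precision=1,suppress=True,linewidth=200)
z=np.load("top0.npz");p=z['p'];d=z['d'];C=cloud("top",d)
for n,uv in dict(TL=(314.2,125.8),TR=(348.7,128),BL=(309.2,200.3),BR=(344.7,202)).items(): print(n,at_z("top",*uv,30))
print("wedge",at_z("top",331.8,129.5,38),at_z("top",331.5,135.5,38))
print("nose",at_z("top",341.5,150.3,40)); print("disc", at_z("top",330.5,148,38))
# knob zone heights
print(C[136:160,318:344,2].round().astype(int))
# bar by height
m=np.zeros(d.shape,bool); m[134:162,316:346]=1
m&=(C[...,2]>52)
P=C[m]; print(len(P),P.mean(0)); w,v=np.linalg.eigh(np.cov(P[:,:2].T)); print(w,v)
print(cv2.minAreaRect(P[:,:2].astype(np.float32)))
m=np.zeros(d.shape,bool); m[120:206,300:352]=1
m&=(C[...,2]>18)&(C[...,2]<44); P=C[m];print(cv2.minAreaRect(P[:,:2].astype(np.float32)))
s=read_state();print(Ro.from_rotvec(s['orientation']).as_matrix())
big=cv2.resize(p[130:165,310:350,::-1],None,fx=16,fy=16,interpolation=cv2.INTER_LANCZOS4)
big=np.clip(big.astype(float)*1.8+10,0,255).astype(np.uint8)
cv2.imwrite("pics/k1.png",big)
zs=np.load("side0.npz")['p']; crop(zs,290,345,205,260,10,"pics/s1.png")
E
```

```text
TL [ 683.3 -194.3   30. ]
TR [ 673.6 -287.6   30. ]
BL [ 479.1 -171.4   30. ]
BR [ 471.5 -265.2   30. ]
wedge [ 668.9 -240.4   38. ] [ 652.3 -238.7   38. ]
nose [ 610.  -262.9   40. ]
disc [ 617.8 -234.2   38. ]
[[  30   29   30   34   33   34   30   33   32   30   30   30   33   27   30   29   34   33   32   31   30   33   28 1196   29   31]
 [  29   29   30   28   27   31   32   27   30   35   28   28   25   32   38   29 1196   35   34   29   34   30   30   31   31   25]
 [  30   29   33   26   27   30   28   30   35   64   33   39   41   39   41   39   28   27   30   29   35   30   31   30   31   28]
 [  30   34   31   33   31   24   48   39   64   65   68   39   39   37   38   40   41   34   29   32   25   31   31   32   28   30]
 [  33   31   30   31   43   41   54   65   65   67   66   68   40   37   40   43   38   37   42   32   29   34   31   27   30   33]
 [  33   31   31   29   37   49   62   66   64   68   66   61   68   37   38   38 1196   40   35   35   32   31   29   28   31   30]
 [  29   29   33   34   40   47   59   65   70   69   67   70   68   72   64   35   41   4
[... 1931 characters left out ...]
   29   30   29   28   34   26   32   35   24   35   30   35   30   34   31   28   27   33   29   32   32]
 [  30   32   31   30   32   29   27   28   29   28   29   33   29   31   32   37   29   29   27   30   33   29   31   31   27   32]
 [  29   34   29   27   28   32   27   36   31   31 1196   35   28   29   29   31   31   24   33   33   27   31   29   29   32   32]]
98 [ 598.5 -218.2  156.8]
[ 125.3 7588.4] [[-0.5 -0.9]
 [-0.9  0.5]]
((486.263671875, -161.75909423828125), (40.84051513671875, 327.98529052734375), 62.850399017333984)
((584.5513305664062, -235.16986083984375), (108.1465835571289, 217.46942138671875), 83.70804595947266)
[[ 1.   0.3 -0. ]
 [ 0.3 -1.   0. ]
 [-0.  -0.  -1. ]]
```

View pics/k1.png

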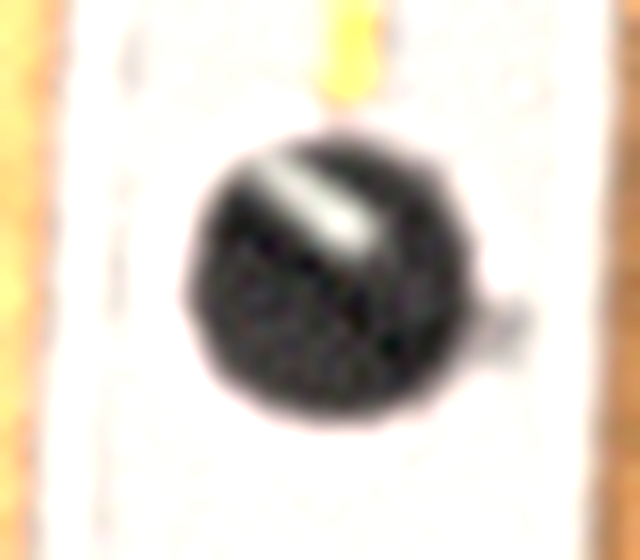

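View pics/s1.png

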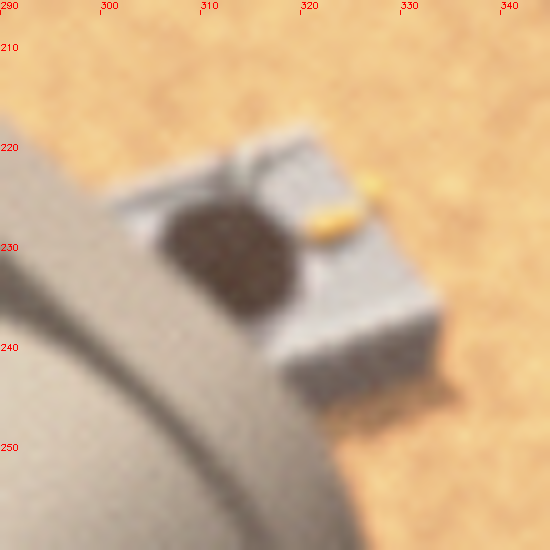

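```bash
python3 - <<'E'
from h import *
np.set_printoptions(precision=1,suppress=True,linewidth=200)
z=np.load("top0.npz");p=z['p'];d=z['d'];C=cloud("top",d)
m=np.zeros(d.shape,bool); m[134:162,316:346]=1
m&=(C[...,2]>60)&(C[...,2]<75)
P=C[m]; print(len(P),P.mean(0)); w,v=np.linalg.eigh(np.cov(P[:,:2].T)); print(w**.5,v)
print(cv2.minAreaRect(P[:,:2].astype(np.float32)))
k=np.array([617.8,-234.2])
# plinth edges
TL,TR,BL,BR=[np.array(a) for a in((683.3,-194.3),(673.6,-287.6),(479.1,-171.4),(471.5,-265.2))]
c=(TL+TR+BL+BR)/4; ux=(TL+TR-BL-BR); print(c,np.linalg.norm(ux)/2,np.degrees(np.arctan2(ux[1],ux[0])),np.linalg.norm(TL-TR))
u=ux/np.linalg.norm(ux); K=c+40*u; H=c-70*u; print("knob",K,"hood",H)
b=v[:,1]; print("bar deg",np.degrees(np.arctan2(b[1],b[0])))
m=np.zeros(d.shape,bool); m[165:206,305:352]=1
m&=(C[...,2]>95)&(C[...,2]<125);P=C[m];print("fin",len(P),P.mean(0))
m=np.zeros(d.shape,bool); m[165:206,305:352]=1
m&=(C[...,2]>68)&(C[...,2]<84);P=C[m];print("hoodtop",len(P),P.mean(0),cv2.minAreaRect(P[:,:2].astype(np.float32)))
a=np.degrees(np.arctan2(u[1],u[0]))
for n in("top","side"):
  print(n,"knob66",proj(n,[*K,66]),"k38",proj(n,[*K,38]))
  for an in range(-180,180,15):
    t=np.radians(a+an); X=[*(K+28*np.array([np.cos(t),np.sin(t)])),34]; print(an,proj(n,X),end=' ')
  print()
print(p[134:146,326:338].mean(-1).round())
E
```

```text
75 [ 621.4 -231.9   66. ]
[ 3.7 11.7] [[-0.7  0.7]
 [ 0.7  0.7]]
((621.4371337890625, -232.38970947265625), (39.682655334472656, 12.86386775970459), 44.76374435424805)
[ 576.9 -229.6] 204.4087693813551 -6.361859516707955 93.80287842065403
knob [ 616.6 -234.1] hood [ 507.3 -221.9]
bar deg 47.53020817625405
fin 87 [ 511.4 -219.6  113. ]
hoodtop 561 [ 511.6 -219.4   76.2] ((512.619873046875, -220.22364807128906), (70.5524673461914, 62.46903610229492), 84.0845947265625)
top knob66 [331.9 146. ] k38 [330.5 148.4]
-180 [329.7 158.9] -165 [332.4 158.8] -150 [335.  157.9] -135 [337.2 156.5] -120 [339.  154.5] -105 [340.2 152.1] -90 [340.7 149.5] -75 [340.5 146.9] -60 [339.6 144.4] -45 [338.  142.2] -30 [336.  140.4] -15 [333.5 139.2] 0 [330.9 138.7] 15 [328.2 138.9] 30 [325.6 139.7] 45 [323.4 141.1] 60 [321.6 143.1] 75 [320.4 145.4] 90 [319.9 148. ] 105 [320.1 150.7] 120 [320.9 153.2] 135 [322.5 155.4] 150 [324.5 157.2] 165 [327.  158.4] 
side knob66 [311.2 224.9] k38 [310.3 230.7]
-180 [302.7 234. ] -165 [304.  235.4] -150 [305.7 236.6] -135 [307.8 237.4] -120 [310.  237.9] -105 [312.2 237.
[... 376 characters left out ...]
 139.]
 [141. 138. 138. 132. 128. 134. 131. 125. 130. 133. 138. 139.]
 [144. 149. 151. 141. 123. 122. 129. 131. 133. 139. 139. 136.]
 [154. 156. 153. 145. 125. 121. 129. 138. 142. 145. 140. 139.]
 [146. 136. 121. 111.  94.  88.  99. 112. 125. 137. 143. 141.]
 [124. 109.  83.  58.  49.  48.  53.  71.  91. 111. 123. 133.]
 [107. 115.  96.  70.  39.  26.  26.  33.  47.  69.  84. 109.]
 [ 83. 111. 123. 108.  77.  51.  25.  25.  27.  36.  54.  84.]
 [ 51.  83. 112. 124. 118.  95.  64.  32.  25.  25.  33.  63.]
 [ 26.  47.  78. 111. 133. 135. 105.  63.  38.  18.  19.  42.]
 [ 13.  21.  41.  74. 114. 131. 117.  77.  40.  21.  21.  30.]
 [  8.  15.  21.  39.  67.  89.  89.  60.  41.  21.  23.  25.]]
```

```bash
python3 - <<'E'
from h import *
np.set_printoptions(precision=1,suppress=True,linewidth=200)
z=np.load("top0.npz");p=z['p'].astype(int);d=z['d'];C=cloud("top",d)
sat=p[...,0]-p[...,2]
m=np.zeros(d.shape,bool); m[128:139,326:338]=1; m&=sat>45
v,u=np.nonzero(m); w=sat[m].astype(float)
print(len(u),u.min(),u.max(),v.min(),v.max())
W=np.array([at_z("top",a,b,36)[:2] for a,b in zip(u,v)]); c=np.average(W,axis=0,weights=w); print("wedge c",c)
print("depthwedge",C[m].mean(0))
cv=np.cov(W.T,aweights=w); e,V=np.linalg.eigh(cv); b=V[:,1]; print("axis deg",np.degrees(np.arctan(b[1]/b[0])))
K=np.array([621.3,-232.2]); print("dir from K",np.degrees(np.arctan2(*(c-K)[::-1])),np.linalg.norm(c-K))
# dark disc centroid
g=p.max(-1); m=np.zeros(d.shape,bool); m[134:162,316:343]=1; m&=g<90
v,u=np.nonzero(m); print("dark",u.min(),u.max(),v.min(),v.max(), at_z("top",(u.min()+u.max())/2,(v.min()+v.max())/2,38))
# plinth by depth
m=np.zeros(d.shape,bool); m[120:172,305:355]=1
m&=(C[...,2]>22)&(C[...,2]<44); P=C[m];print(cv2.minAreaRect(P[:,:2].astype(np.float32)))
# box
m=np.zeros(d.shape,bool); m[125:228,115:225]=1
t=m&(C[...,2]>98)&(C[...,2]<120); P=C[t]; print("box top",P.mean(0),cv2.minAreaRect(P[:,:2].astype(np.float32)))
t=m&(C[...,2]>142)&(C[...,2]<175); P=C[t]; print("handle",len(P),P.mean(0),np.percentile(P[:,2],[10,50,90]),cv2.minAreaRect(P[:,:2].astype(np.float32)))
e,V=np.linalg.eigh(np.cov(P[:,:2].T));print(e**.5,V)
vv,uu=np.nonzero(t);print(uu.min(),uu.max(),vv.min(),vv.max())
E
```

```text
27 330 333 129 136
wedge c [ 661.6 -239.3]
depthwedge [ 649.9 -233.3   78.5]
axis deg -6.130014091369954
dir from K -9.96999506562711 40.923262342157344
dark 322 339 139 155 [ 620.6 -234.4   38. ]
((624.89599609375, -234.39370727539062), (104.62175750732422, 139.48080444335938), 88.06858825683594)
box top [551.7 182.8 109.6] ((555.3444213867188, 187.94998168945312), (230.89552307128906, 212.03121948242188), 79.94595336914062)
handle 242 [499.8 218.9 159.3] [154.4 158.9 165. ] ((539.8457641601562, 246.73684692382812), (256.2304382324219, 80.43010711669922), 33.028751373291016)
[22.2 79.6] [[ 0.6 -0.8]
 [-0.8 -0.6]]
117 182 125 210
```

```bash
python3 - <<'E'
from h import *
np.set_printoptions(precision=1,suppress=True,linewidth=200)
ps=[];ds=[]
for i in range(10):
    p,d=capture("top"); ps.append(p.astype(float)); ds.append(d)
p=np.mean(ps,0); d=np.median(ds,0); np.savez("topavg.npz",p=p,d=d)
C=cloud("top",d)
m=np.zeros(d.shape,bool); m[134:162,316:346]=1
b=m&(C[...,2]>60)&(C[...,2]<72); P=C[b]; print("bar",len(P),P.mean(0),cv2.minAreaRect(P[:,:2].astype(np.float32)))
b=m&(C[...,2]>34.5); P=C[b]; print("disc",len(P),P.mean(0),cv2.minEnclosingCircle(P[:,:2].astype(np.float32)))
m=np.zeros(d.shape,bool); m[165:206,305:352]=1
b=m&(C[...,2]>105)&(C[...,2]<125);P=C[b];print("fin",len(P),P.mean(0),cv2.minAreaRect(P[:,:2].astype(np.float32)))
b=m&(C[...,2]>70)&(C[...,2]<84);P=C[b];print("hoodtop",len(P),cv2.minAreaRect(P[:,:2].astype(np.float32)))
m=np.zeros(d.shape,bool); m[118:210,300:356]=1
b=m&(C[...,2]>25)&(C[...,2]<42);P=C[b];print("plinth",len(P),cv2.minAreaRect(P[:,:2].astype(np.float32)))
sat=p[...,0]-p[...,2]; base=np.median(sat[136:160,314:318])
m=np.zeros(d.shape,bool); m[127:140,325:339]=1
w=np.clip(sat-base-8,0,None)*m
v,u=np.nonzero(w>0); ww=w[v,u]
W=np.array([at_z("top",a,bb,37)[:2] for a,bb in zip(u,v)]); c=np.average(W,axis=0,weights=ww); cv=np.cov(W.T,aweights=ww); e,V=np.linalg.eigh(cv); b=V[:,1]
print("wedge",c,e**.5,np.degrees(np.arctan(b[1]/b[0])))
for K in ([621.3,-232.2],[620.6,-234.4],[620.5,-233.3]): print(np.degrees(np.arctan2(*(c-K)[::-1])),np.linalg.norm(c-K))
m=np.zeros(d.shape,bool); m[194:216,130:205]=1
t=m&(C[...,2]>145)&(C[...,2]<175); P=C[t]; print("handle",len(P),P.mean(0),np.percentile(P[:,2],[10,50,90]),cv2.minAreaRect(P[:,:2].astype(np.float32)))
m=np.zeros(d.shape,bool); m[125:228,115:225]=1
t=m&(C[...,2]>103)&(C[...,2]<118); P=C[t]; print("box top",np.median(P[:,2]),cv2.minAreaRect(P[:,:2].astype(np.float32)))
crop(np.clip(p*1.2,0,255).astype(np.uint8),308,356,120,165,14,"pics/k2.png")
E
```

```text
bar 77 [ 621.2 -232.    65.7] ((621.6827392578125, -232.43348693847656), (39.93870544433594, 11.723743438720703), 47.02811050415039)
disc 311 [ 620.1 -232.7   46. ] ((620.93359375, -235.3769073486328), 53.50093078613281)
fin 76 [ 511.9 -220.1  115.1] ((512.519287109375, -220.10984802246094), (39.07588577270508, 9.896849632263184), 83.5235595703125)
hoodtop 562 ((512.525634765625, -220.486572265625), (70.18940734863281, 61.923954010009766), 83.62938690185547)
plinth 1857 ((578.8565673828125, -234.57000732421875), (107.555908203125, 205.02688598632812), 83.68525695800781)
wedge [ 662.  -239.6] [3.4 6.6] -22.56064122899298
-10.24687987109702 41.34376830579684
-7.0999287927821255 41.7041346642867
-8.573969214252438 41.95321118779954
handle 187 [464.2 196.8 158.6] [156.8 159.  160.2] ((464.67742919921875, 197.82818603515625), (107.10784149169922, 9.920159339904785), 79.8440170288086)
box top 109.6836737867213 ((554.948974609375, 188.41836547851562), (230.6739959716797, 210.89329528808594), 79.87442016601562)
```

View pics/k2.png

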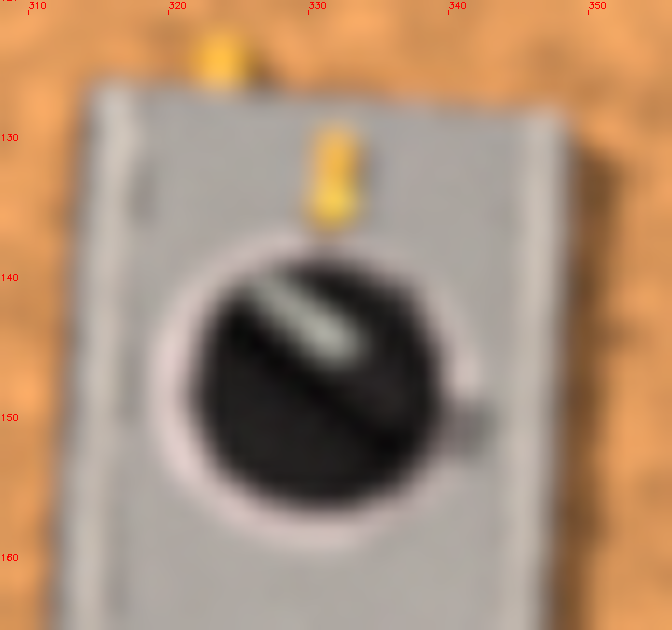

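```bash
python3 - <<'E'
from h import *
np.set_printoptions(precision=1,suppress=True,linewidth=200)
z=np.load("topavg.npz");p=z['p']
q=cv2.resize(p.astype(np.float32),None,fx=1,fy=1)
print("ring30",at_z("top",330.0,147.4,30))
# rectify: world grid at z=38, 0.5mm/pix, reg frame
K=np.array([621.6,-232.4]); a=np.radians(-6.4)
ux=np.array([np.cos(a),np.sin(a)]);uy=np.array([-np.sin(a),np.cos(a)])
for zz,n in((38,"a"),(30,"b")):
    s=0.2; N=601
    X,Y=np.meshgrid((np.arange(N)-300)*s,(np.arange(N)-300)*s) # cols: -y reg ; rows: -x
    pts=K[:,None]+ux[:,None]*(-Y.ravel())+uy[:,None]*(-X.ravel())
    P=np.vstack([pts,np.full((1,N*N),zz)]); m=camera_model("top"); c=m["R"]@P+m["t"][:,None]
    u=(m["fx"]*c[0]/c[2]+m["cx"]).reshape(N,N).astype(np.float32); v=(m["fy"]*c[1]/c[2]+m["cy"]).reshape(N,N).astype(np.float32)
    im=cv2.remap(p.astype(np.float32),u,v,cv2.INTER_CUBIC)
    if n=="a":
        S=im[...,0]-im[...,2]
        for r in range(30,55,4):
            row=S[300-int(r/s)]; w=np.clip(row-25,0,None); w[:225]=0; w[376:]=0
            if w.sum()>50: print(r, "y reg", -((np.arange(N)-300)*s*w).sum()/w.sum(), w.max())
    im=np.clip(im*1.2,0,255).astype(np.uint8)[...,::-1].copy()
    cv2.circle(im,(300,300),int(26/s),(0,255,0),1); cv2.line(im,(300,0),(300,600),(0,255,0),1); cv2.line(im,(0,300),(600,300),(0,255,0),1)
    cv2.imwrite(f"pics/r{n}.png",im)
E
```

```text
ring30 [ 621.4 -234.1   30. ]
30 y reg -1.4153915138554982 37.265717
34 y reg -1.902327950484518 98.87662
38 y reg -2.063803900410856 105.42398
42 y reg -2.075057751615158 110.098114
46 y reg -2.090319389766098 99.633354
50 y reg -1.9187155840217762 39.29132
```

View pics/ra.png

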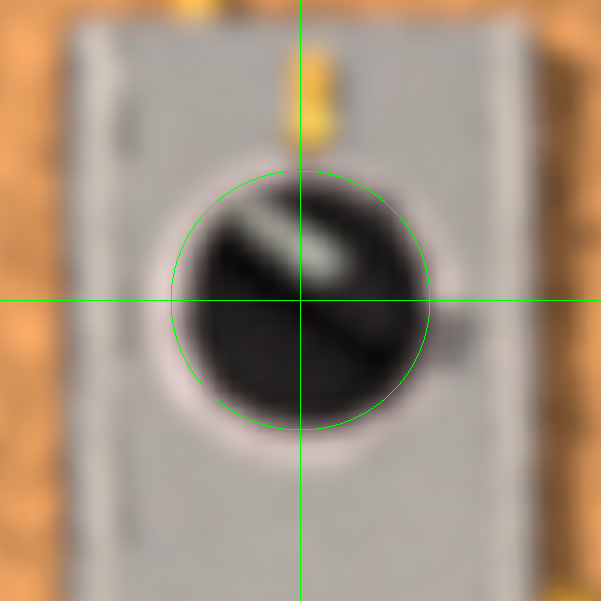

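```bash
cat >> h.py <<'E'
def sh(cp,cyaw,tp,tyaw):
    a=np.radians(cyaw); d=np.array(tp,float)-np.array(cp,float)
    tx=np.array([np.cos(a),np.sin(a),0]); ty=np.array([np.sin(a),-np.cos(a),0])
    return np.round([d@tx/10,d@ty/10,-d[2]/10],2), round(-(tyaw-cyaw),2)
def st():
    s=read_state(); M=Ro.from_rotvec(s['orientation']).as_matrix()
    print("t",round(s['clock'],2),"pos",s['tool_pos'].round(1),"yaw",round(np.degrees(np.arctan2(M[1,0],M[0,0])),2),"F",s['wrist_force'].round(1),"T",s['torque'].round(2),"open",round(s['opening'],1),"j",s['joints'].round(2),"zt",M[:,2].round(3))
E
python3 - <<'E'
from h import *
print(sh([201.25,-644.26,205.47],17.35,[621.3,-233,150],47)); st()
E
```

```text
(array([ 52.36, -26.73,   5.55]), -29.65)
t 0.6 pos [ 201.3 -644.2  205.5] yaw 17.35 F [ 0.4 -0.5 -0.8] T [-0.06  0.03  0.03] open 93.9 j [ 1.12  0.43  0.07  1.61 -0.03  1.11 -0.07] zt [ 0.  0. -1.]
```

Call:
{"op": "apply_moves", "data": {"plan": [[[10,-5.1,0],-5],[[20,-10.2,0],-10],[[30,-15.3,1],-15],[[40,-20.4,2],-20],[[52.36,-26.73,5.5],-29.65],[[52.36,-26.73,5.5],-29.65],[[52.36,-26.73,5.5],-29.65],[[52.36,-26.73,5.5],-29.65],[[52.36,-26.73,5.5],-29.65],[[52.36,-26.73,5.5],-29.65],[[52.36,-26.73,5.5],-29.65],[[52.36,-26.73,5.5],-29.65],[[52.36,-26.73,5.5],-29.65],[[52.36,-26.73,5.5],-29.65],[[52.36,-26.73,5.5],-29.65],[[52.36,-26.73,5.5],-29.65],[[52.36,-26.73,5.5],-29.65],[[52.36,-26.73,5.5],-29.65],[[52.36,-26.73,5.5],-29.65],[[52.36,-26.73,5.5],-29.65]], "claw": 45}}

```text
clock: 2.27
tool_pos: [620.7, -234.4, 150.9]
orientation: [2.882, 1.25, 0.0]
wrist_force: [-0.9, 0.2, -0.1]
opening: 42.2
```

```bash
python3 - <<'E'
from h import *
st()
p,d=grab("side","1"); crop(p,240,400,150,290,5,"pics/s2.png"); st()
E
```

```text
t 2.27 pos [ 620.7 -234.4  150.9] yaw 46.88 F [-0.9  0.2 -0.1] T [-0.03 -0.02 -0.01] open 42.2 j [ 0.42  0.47 -0.22  1.67  0.11  1.02 -0.58] zt [ 0. -0. -1.]
t 2.32 pos [ 620.8 -234.2  150.8] yaw 46.9 F [-0.6  0.2 -0.5] T [-0.03  0.   -0.04] open 42.2 j [ 0.42  0.47 -0.22  1.67  0.11  1.02 -0.58] zt [ 0. -0. -1.]
```

View pics/s2.png

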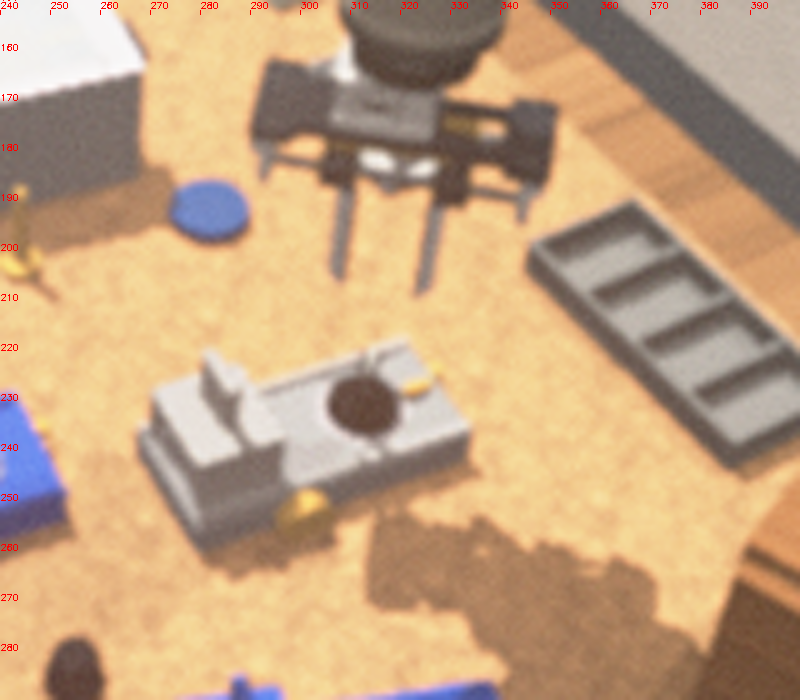

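The gripper is above the knob, with the fingers at (306,205) and (323,208) and the knob at (311,231). I'm going down.

Call:
{"op": "apply_moves", "data": {"plan": [[[0,0,3],0],[[0,0,6],0],[[0,0,8.5],0],[[0,0,9.7],0],[[0,0,10.6],0],[[0,0,10.6],0],[[0,0,10.6],0]]}}

```text
clock: 2.9
tool_pos: [621.8, -233.3, 45.3]
orientation: [2.881, 1.252, 0.001]
wrist_force: [0.0, 0.4, 0.9]
opening: 42.7
```

```bash
python3 - <<'E'
from h import *
st()
p,d=grab("top","2"); crop(p,290,370,110,200,7,"pics/t2.png")
E
```

```text
t 2.9 pos [ 621.8 -233.3   45.3] yaw 46.98 F [0.  0.4 0.9] T [-0.01 -0.01  0.02] open 42.7 j [ 0.41  0.58 -0.2   1.74  0.15  0.83 -0.61] zt [ 0.001 -0.    -1.   ]
```

View pics/t2.png

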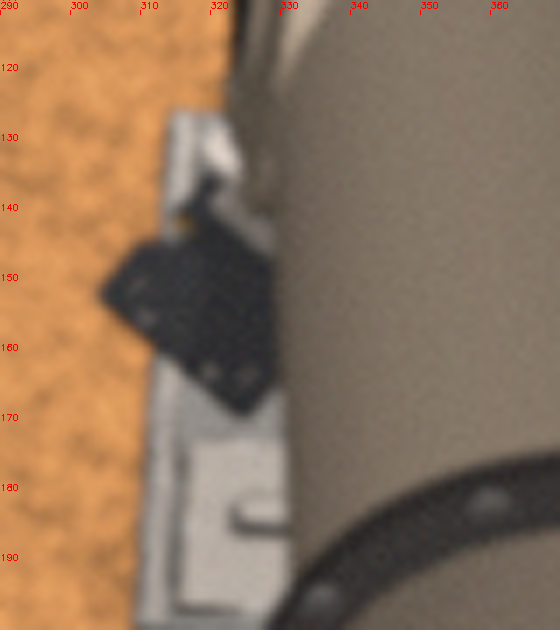

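Call:
{"op": "apply_moves", "data": {"plan": [[[0,0,0.1],0],[[0,0,0.1],0],[[0,0,0.1],0],[[0,0,0.1],0],[[0,0,0.1],0],[[0,0,0.1],0],[[0,0,0.1],0],[[0,0,0.1],0]], "claw": 0}}

```text
clock: 3.62
tool_pos: [622.9, -234.4, 44.1]
orientation: [2.879, 1.251, 0.004]
wrist_force: [8.0, -6.8, -4.0]
opening: 12.1
```

```bash
python3 - <<'E'
from h import *
st()
E
```

```text
t 3.62 pos [ 622.9 -234.4   44.1] yaw 46.96 F [ 8.  -6.8 -4. ] T [-1.51 -1.88  0.03] open 12.1 j [ 0.41  0.58 -0.2   1.74  0.15  0.83 -0.61] zt [ 0.003 -0.002 -1.   ]
```

Call:
{"op": "apply_moves", "data": {"plan": [[[0,0.18,0],4],[[0,0.18,0],9],[[0,0.18,0],14],[[0,0.18,0],19],[[0,0.18,0],24],[[0,0.18,0],29],[[0,0.18,0],34],[[0,0.18,0],39],[[0,0.18,0],44],[[0,0.18,0],48],[[0,0.18,0],51],[[0,0.18,0],53],[[0,0.18,0],53.8],[[0,0.18,0],53.8],[[0,0.18,0],53.8],[[0,0.18,0],53.8]]}}

```text
clock: 4.95
tool_pos: [623.0, -234.5, 44.0]
orientation: [3.136, -0.185, 0.001]
wrist_force: [-0.4, -1.7, 6.2]
opening: 12.1
```

```bash
python3 - <<'E'
from h import *
st()
p,d=grab("side","3"); crop(p,270,350,190,260,9,"pics/s3.png")
p,d=grab("top","3"); crop(p,290,370,110,200,6,"pics/t3.png")
E
```

```text
t 4.95 pos [ 623.  -234.5   44. ] yaw -6.75 F [-0.4 -1.7  6.2] T [-0.22  0.15 -0.11] open 12.1 j [ 0.24  0.58  0.03  1.75 -0.02  0.81 -1.41] zt [ 0.001 -0.    -1.   ]
```

View pics/s3.png

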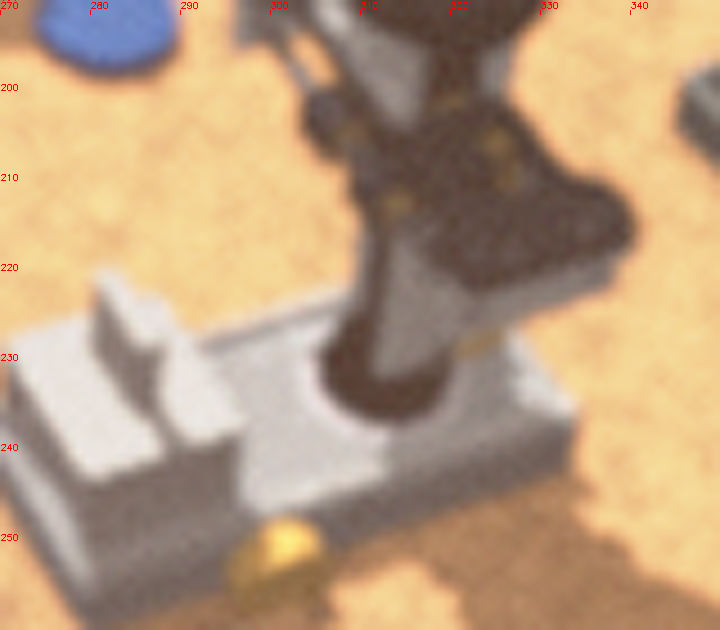

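View pics/t3.png

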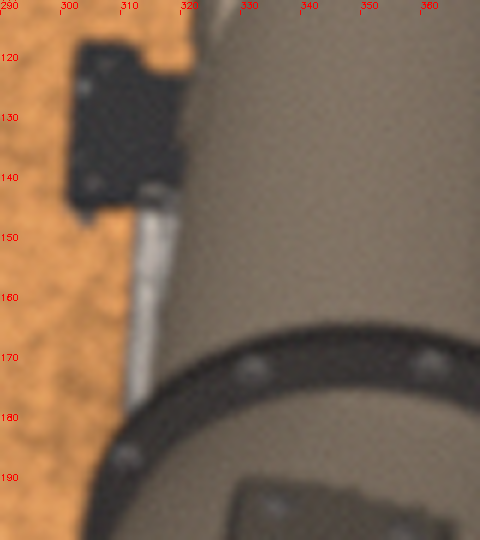

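Call:
{"op": "apply_moves", "data": {"plan": [[[0,0,0],0],[[0,0,0],0],[[0,0,0],0],[[0,0,0],0],[[0,0,-1],0],[[0,0,-4],0],[[0,0,-8],0],[[0,0,-12],0],[[0,-4,-14],0],[[0,-8,-14],0],[[0,-12,-14],0],[[0,-16,-14],0],[[0,-20,-14],0],[[0,-24,-14],0],[[0,-24,-14],0]], "claw": 45}}

```text
clock: 6.3
tool_pos: [651.4, 14.2, 184.3]
orientation: [-3.133, 0.171, -0.001]
wrist_force: [0.1, 0.0, -0.5]
opening: 42.2
```

```bash
cat > rect.py <<'E'
from h import *
def rect(p,K,yaw,zz,s=0.2,N=601):
    a=np.radians(yaw); ux=np.array([np.cos(a),np.sin(a)]);uy=np.array([-np.sin(a),np.cos(a)])
    X,Y=np.meshgrid((np.arange(N)-N//2)*s,(np.arange(N)-N//2)*s)
    pts=np.array(K)[:,None]+ux[:,None]*(-Y.ravel())+uy[:,None]*(-X.ravel())
    P=np.vstack([pts,np.full((1,N*N),zz)]); m=camera_model("top"); c=m["R"]@P+m["t"][:,None]
    u=(m["fx"]*c[0]/c[2]+m["cx"]).reshape(N,N).astype(np.float32); v=(m["fy"]*c[1]/c[2]+m["cy"]).reshape(N,N).astype(np.float32)
    return cv2.remap(p.astype(np.float32),u,v,cv2.INTER_CUBIC)
E
python3 - <<'E'
from rect import *
st()
ps=[];ds=[]
for i in range(6):
    p,d=capture("top"); ps.append(p.astype(float)); ds.append(d)
p=np.mean(ps,0); d=np.median(ds,0); np.savez("topavg2.npz",p=p,d=d)
C=cloud("top",d)
m=np.zeros(d.shape,bool); m[134:162,316:346]=1
b=m&(C[...,2]>60)&(C[...,2]<72); P=C[b]; print("bar",len(P),P.mean(0),cv2.minAreaRect(P[:,:2].astype(np.float32)))
im=np.clip(rect(p,[621.6,-232.4],-6.4,38)*1.2,0,255).astype(np.uint8)[...,::-1].copy()
cv2.line(im,(300,0),(300,600),(0,255,0),1)
cv2.imwrite("pics/rc.png",im)
cv2.imwrite("pics/t4.png",ps[0][...,::-1])
E
```

```text
t 6.3 pos [651.4  14.2 184.3] yaw -6.25 F [ 0.1  0.  -0.5] T [0.05 0.01 0.01] open 42.2 j [-0.09  0.41 -0.04  1.68  0.01  1.05 -1.81] zt [ 0.001  0.004 -1.   ]
bar 72 [ 620.8794145  -232.20066742   66.09394479] ((621.3170776367188, -232.09780883789062), (10.807120323181152, 39.7185173034668), 86.8388900756836)[ WARN:0@8.515] global loadsave.cpp:1063 imwrite_ Unsupported depth image for selected encoder is fallbacked to CV_8U.
```

View pics/rc.png

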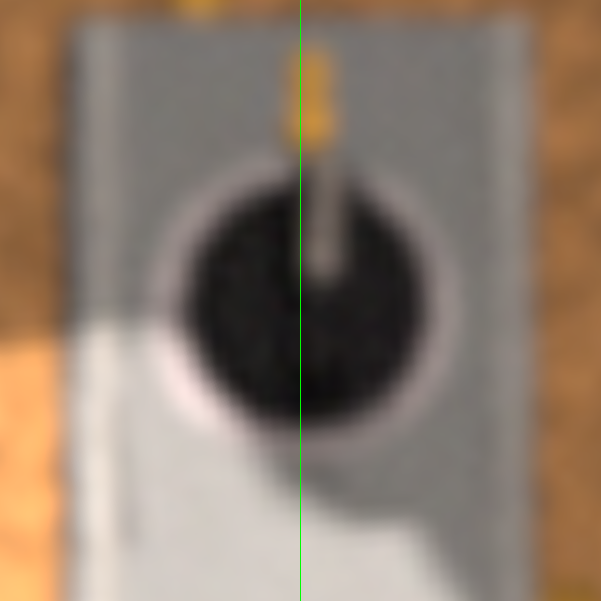

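```bash
python3 - <<'E'
from rect import *
np.set_printoptions(precision=1,suppress=True,linewidth=200)
for f in("topavg.npz","topavg2.npz"):
    z=np.load(f);d=z['d'];C=cloud("top",d)
    m=np.zeros(d.shape,bool); m[134:162,316:346]=1
    for lo in (55,58,60,62):
        b=m&(C[...,2]>lo)&(C[...,2]<73); P=C[b][:,:2]; e,V=np.linalg.eigh(np.cov(P.T)); print(f,lo,len(P),P.mean(0),np.degrees(np.arctan(V[1,1]/V[0,1])),e**.5)
p=np.load("topavg2.npz")['p']
im=rect(p,[621.6,-232.4],-6.4,66); g=im.mean(-1)
for r in range(-10,34,2):
    row=g[300-int(r/.2),240:360]; w=np.clip(row-55,0,None)
    print(r, round(-((np.arange(240,360)-300)*.2*w).sum()/w.sum(),2) if w.sum()>30 else None, row.max().round(), row.min().round())
for lo,n in((66,"d"),(36,"e")):
    im=np.clip(rect(p,[621.6,-232.4],-6.4,lo,.12)*2.2,0,255).astype(np.uint8)[...,::-1].copy(); cv2.line(im,(300,0),(300,600),(0,255,0),1); cv2.imwrite(f"pics/r{n}.png",im)
E
```

```text
topavg.npz 55 85 [ 620.9 -231.6] 46.91733683097448 [ 3.8 11.8]
topavg.npz 58 78 [ 621.2 -232. ] 46.64167729750641 [ 3.7 11.7]
topavg.npz 60 77 [ 621.2 -232. ] 46.599105309801345 [ 3.7 11.8]
topavg.npz 62 72 [ 621.4 -232.3] 46.51822928337069 [ 3.6 11.7]
topavg2.npz 55 79 [ 620.6 -231.8] -5.466059020900161 [ 3.6 12.3]
topavg2.npz 58 77 [ 621. -232.] -4.396574339226863 [ 3.6 12.1]
topavg2.npz 60 72 [ 620.9 -232.2] -5.929386138465599 [ 3.5 11.7]
topavg2.npz 62 70 [ 621.4 -232.3] -5.963166597804571 [ 3.5 11.4]
-10 None 26.0 19.0
-8 None 27.0 15.0
-6 None 32.0 16.0
-4 None 47.0 16.0
-2 -1.15 68.0 15.0
0 -1.13 84.0 16.0
2 -1.08 92.0 16.0
4 -1.1 89.0 15.0
6 -1.29 83.0 15.0
8 -1.38 83.0 16.0
10 -1.6 82.0 14.0
12 -3.07 81.0 23.0
14 -3.49 91.0 37.0
16 -0.77 101.0 53.0
18 0.53 108.0 67.0
20 0.76 111.0 80.0
22 0.38 104.0 88.0
24 0.06 99.0 92.0
26 0.02 108.0 94.0
28 0.12 113.0 97.0
30 0.17 109.0 97.0
32 0.18 107.0 97.0
```

View pics/re.png

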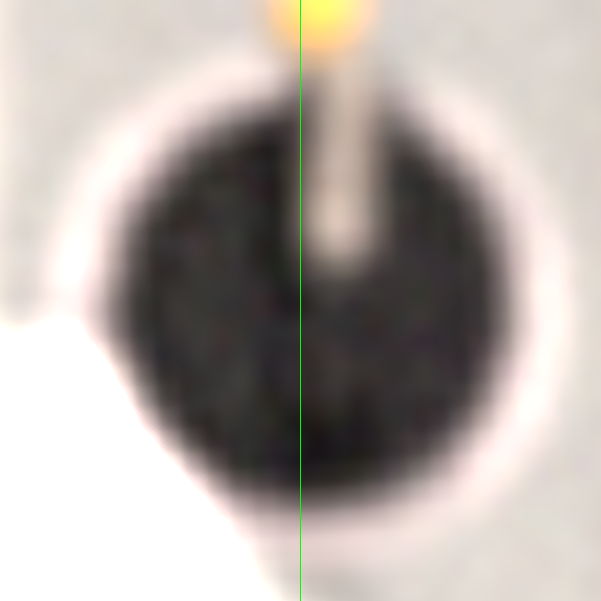

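View pics/rd.png

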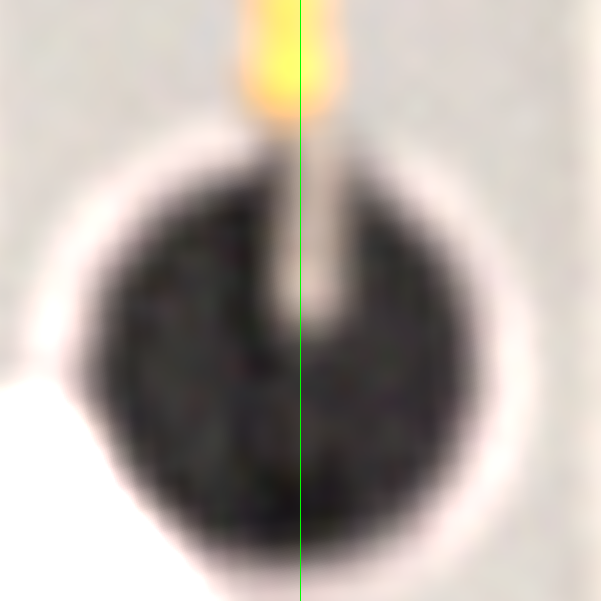

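```bash
python3 - <<'E'
from rect import *
np.set_printoptions(precision=1,suppress=True,linewidth=220)
m=camera_model("top"); print("cam",-m["R"].T@m["t"])
for f in("topavg.npz","topavg2.npz"):
    p=np.load(f)['p']
    for zz in(30,38):
        im=rect(p,[621.6,-232.4],-6.4,zz); r=im[...,0]; g=im.mean(-1)
        for x in(-6,-2,2,6):
            row=g[300-int(x/.2),100:500]; y=-(np.arange(100,500)-300)*.2
            dg=np.gradient(cv2.GaussianBlur(row[None],(0,0),3)[0])
            l=np.argmin(dg[:190]); rr=np.argmax(dg[210:])+210
            print(f,zz,x,"dark edges",y[l].round(1),y[rr].round(1),"mid",((y[l]+y[rr])/2).round(2), "w",(y[l]-y[rr]).round(1))
    # wedge edges
    im=rect(p,[621.6,-232.4],-6.4,38); s=im[...,0]-im[...,2]
    for x in(36,40,44):
        row=cv2.GaussianBlur(s[300-int(x/.2),240:380][None],(0,0),2)[0]; y=-(np.arange(240,380)-300)*.2; dg=np.gradient(row); a,b=np.argmax(dg),np.argmin(dg); print("wedge",x,y[a],y[b],(y[a]+y[b])/2)
        print(s[300-int(x/.2),260:350:5])
E
```

```text
cam [ 349.7  -68.8 1196.1]
topavg.npz 30 -6 dark edges 22.0 -24.0 mid -1.0 w 46.0
topavg.npz 30 -2 dark edges 22.4 -26.0 mid -1.8 w 48.4
topavg.npz 30 2 dark edges 22.6 -25.8 mid -1.6 w 48.4
topavg.npz 30 6 dark edges 20.4 -25.6 mid -2.6 w 46.0
topavg.npz 38 -6 dark edges 23.0 -25.0 mid -1.0 w 48.0
topavg.npz 38 -2 dark edges 23.4 -24.8 mid -0.7 w 48.2
topavg.npz 38 2 dark edges 21.2 -24.8 mid -1.8 w 46.0
topavg.npz 38 6 dark edges 21.2 -24.4 mid -1.6 w 45.6
wedge 36 1.4000000000000001 -6.6000000000000005 -2.6
[  7.9  10.2  15.5  21.7  37.5  55.6  74.5  98.5 115.3 127.2 133.1 129.2 115.1  97.6  78.4  54.   38.1  24.7]
wedge 40 1.6 -6.2 -2.3
[  6.8   8.8  10.9  15.9  31.   46.8  67.1  90.8 110.3 124.7 131.9 127.9 112.8  94.   71.   47.4  30.6  16.9]
wedge 44 1.8 -6.0 -2.1
[  6.9   9.1  10.4  16.7  31.7  46.8  66.5  91.5 110.5 126.1 133.5 129.5 115.5  99.   74.9  49.6  32.5  16.2]
topavg2.npz 30 -6 dark edges 22.0 -23.8 mid -0.9 w 45.8
topavg2.npz 30 -2 dark edges 22.4 -26.0 mid -1.8 w 48.4
topavg2.npz 30 2 dark edges 22.6 -26.0 mid -1.7 w 48.6
topavg2.npz 30 6 dark edges 20.6 -25.6 mid -2.5 w 46.2
topavg2.npz 38 -6 dark edges 23.0 -25.0 mid -1.0 w 48.0
topavg2.npz 38 -2 dark edges 23.4 -25.0 mid -0.8 w 48.4
topavg2.npz 38 2 dark edges 23.4 -24.8 mid -0.7 w 48.2
topavg2.npz 38 6 dark edges 21.4 -24.4 mid -1.5 w 45.8
wedge 36 1.4000000000000001 -6.6000000000000005 -2.6
[  5.1   7.7  12.2  17.1  30.2  45.3  61.4  82.1  96.7 107.5 113.3 110.7  99.2  84.3  67.5  46.5  33.   21.5]
wedge 40 1.6 -6.0 -2.2
[  2.4   4.4   6.8  11.7  24.4  37.3  53.3  71.8  86.6  96.9 101.2  96.7  84.2  69.5  52.3  35.3  24.3  15. ]
wedge 44 1.8 -6.0 -2.1
[ 4.4  5.8  7.  12.2 24.  35.9 51.  69.9 83.8 94.1 97.6 92.6 81.1 69.  52.3 35.1 24.  13.2]
```

```bash
python3 - <<'E'
from h import *
st()
print(sh([651,4.1,183.5],-6.8,[623,-234.4,100],-6.8))
E
```

```text
t 6.6 pos [651.1   2.3 183.8] yaw -6.93 F [-0.4  0.3  0.4] T [ 0.03 -0.01 -0.07] open 42.4 j [-0.08  0.41 -0.03  1.68  0.01  1.05 -1.81] zt [ 0. -0. -1.]
(array([ 0.04, 24.01,  8.35]), -0.0)
```

The checks put the index about 1.3° past the bar's angle. I'll re-grip at −8.0° yaw so the bar settles there.

Call:
{"op": "apply_moves", "data": {"plan": [[[0,3,0],0],[[0,7,0],0.5],[[0,11,0],1.2],[[0,15,0],1.2],[[0,19,0],1.2],[[0,22,0],1.2],[[0,23.5,1],1.2],[[0,24,3],1.2],[[0,24,5],1.2],[[0,24,8],1.2],[[0,24,11],1.2],[[0,24,13],1.2],[[0,24,14],1.2],[[0,24,14],1.2],[[0,24,14],1.2]]}}

```text
clock: 7.85
tool_pos: [622.7, -234.5, 43.8]
orientation: [-3.134, 0.22, 0.0]
wrist_force: [0.1, -0.1, -0.0]
opening: 41.9
```

Call:
{"op": "apply_moves", "data": {"plan": [[[0,0,0],0],[[0,0,0],0],[[0,0,0],0],[[0,0,0],0],[[0,0,0],0],[[0,0,0],0],[[0,0,0],0]], "claw": 0}}

```text
clock: 8.43
tool_pos: [622.9, -234.6, 44.1]
orientation: [3.134, -0.22, 0.001]
wrist_force: [-2.3, -1.1, 6.4]
opening: 11.6
```

```bash
python3 - <<'E'
from h import *
st()
E
```

```text
t 8.43 pos [ 622.9 -234.6   44.1] yaw -8.01 F [-2.3 -1.1  6.4] T [-0.15  0.41 -0.03] open 11.6 j [ 0.24  0.58  0.04  1.75 -0.03  0.81 -1.43] zt [ 0.001 -0.    -1.   ]
```

```bash
python3 - <<'E'
from h import *
print(sh([622.6,-234.2,43.5],-8,[513.6,-222.3,150],83.6))
E
```

```text
(array([-10.96,   0.34, -10.65]), -91.6)
```

Call:
{"op": "apply_moves", "data": {"plan": [[[0,0,0],0],[[0,0,0],0],[[0,0,0],0],[[0,0,0],0],[[0,0,-1],0],[[0,0,-4],0],[[0,0,-7],0],[[0,0,-10],0],[[0,0,-10.6],0]], "claw": 45}}

```text
clock: 9.18
tool_pos: [624.8, -235.1, 155.5]
orientation: [3.133, -0.22, 0.01]
wrist_force: [0.7, 0.3, -0.0]
opening: 42.0
```

Call:
{"op": "apply_moves", "data": {"plan": [[[-1,0.03,0],-7],[[-2,0.06,0],-14],[[-3,0.1,0],-21],[[-4,0.13,0],-28],[[-5,0.16,0],-35],[[-6,0.2,0],-42],[[-7,0.23,0],-49],[[-8,0.26,0],-56],[[-9,0.3,0],-63],[[-10,0.32,0],-70],[[-10.96,0.34,0],-77],[[-10.96,0.34,0],-84],[[-10.96,0.34,0],-90],[[-10.96,0.34,0],-91.6],[[-10.96,0.34,2],-91.6],[[-10.96,0.34,4],-91.6],[[-10.96,0.34,6],-91.6],[[-10.96,0.34,6.5],-91.6],[[-10.96,0.34,6.5],-91.6],[[-10.96,0.34,6.5],-91.6]]}}

```text
clock: 10.85
tool_pos: [513.9, -222.4, 85.3]
orientation: [2.342, 2.094, 0.0]
wrist_force: [0.6, -0.8, 0.1]
opening: 42.7
```

```bash
python3 - <<'E'
from h import *
st()
p,d=grab("side","4"); crop(p,250,350,170,260,8,"pics/s4.png")
E
```

```text
t 10.85 pos [ 513.9 -222.4   85.3] yaw 83.6 F [ 0.6 -0.8  0.1] T [-0.05 -0.02  0.06] open 42.7 j [ 0.51  0.39 -0.27  1.96  0.14  0.81  0.05] zt [ 0. -0. -1.]
```

View pics/s4.png

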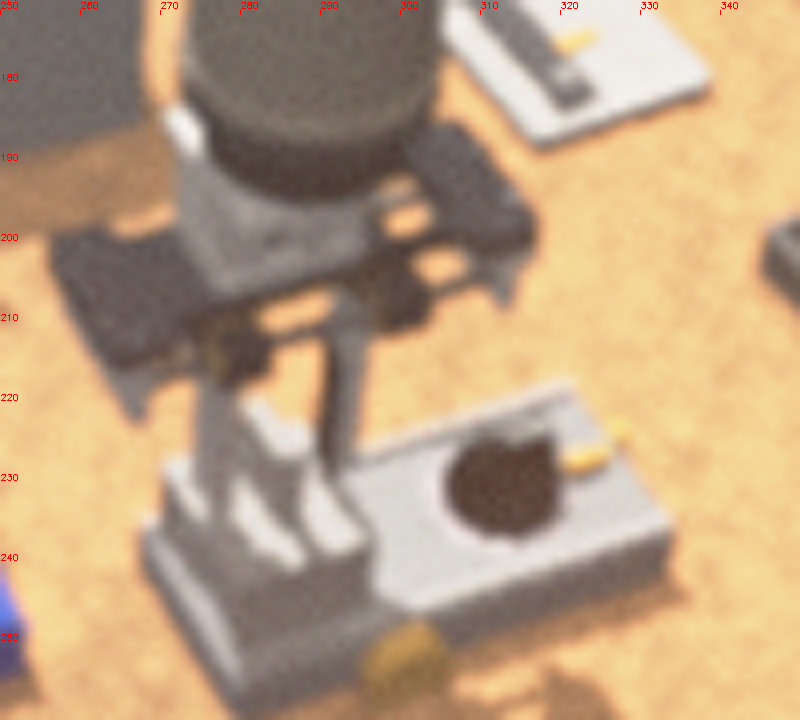

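Call:
{"op": "apply_moves", "data": {"plan": [[[0,0,0],0],[[0,0,0],0],[[0,0,0],0],[[0,0,0],0],[[0,0,0],0],[[0,0,0],0],[[0,0,0],0]], "claw": 0}}

```text
clock: 11.48
tool_pos: [513.8, -222.4, 84.7]
orientation: [2.342, 2.094, 0.0]
wrist_force: [-1.4, -0.6, 3.7]
opening: 9.9
```

```bash
python3 - <<'E'
from h import *
st()
E
```

```text
t 11.48 pos [ 513.8 -222.4   84.7] yaw 83.59 F [-1.4 -0.6  3.7] T [-0.03  0.19  0.  ] open 9.9 j [ 0.51  0.39 -0.27  1.96  0.14  0.8   0.05] zt [ 0. -0. -1.]
```

Call:
{"op": "apply_moves", "data": {"plan": [[[0,0.5,0],0],[[0,1.5,0],0],[[0,2.5,0],0],[[0,3.5,0],0],[[0,4.5,0],0],[[0,5.5,0],0],[[0,6.5,0],0],[[0,7.5,0],0],[[0,8.5,0],0],[[0,9.5,0],0],[[0,10.2,0],0],[[0,10.6,0],0],[[0,10.9,0],0],[[0,11.1,0],0],[[0,11.2,0],0],[[0,11.2,0],0],[[0,11.2,0],0]]}}

```text
clock: 12.9
tool_pos: [623.2, -234.7, 84.6]
orientation: [-2.34, -2.091, 0.005]
wrist_force: [-20.3, 4.6, 21.1]
opening: 9.5
```

```bash
python3 - <<'E'
from h import *
st()
s=read_state(); print(np.linalg.norm(s['tool_pos'][:2]-[513.8,-222.4]))
E
```

```text
t 12.9 pos [ 623.2 -234.7   84.6] yaw 83.58 F [-20.3   4.6  21.1] T [0.9  4.41 0.01] open 9.5 j [ 0.45  0.54 -0.25  1.71  0.16  0.91  0.02] zt [-0.005  0.001 -1.   ]
110.05399995557437
```

Call:
{"op": "apply_moves", "data": {"plan": [[[0,-0.15,0],0],[[0,-0.15,0],0],[[0,-0.15,0],0]]}}

```text
clock: 13.15
tool_pos: [623.0, -234.7, 84.6]
orientation: [-2.341, -2.093, 0.002]
wrist_force: [-10.7, 2.8, 13.4]
opening: 9.8
```

Call:
{"op": "apply_moves", "data": {"plan": [[[0,0,0],0],[[0,0,0],0],[[0,0,0],0],[[0,0,0],0],[[0,0,-2],0],[[0,0,-5],0],[[0,0,-8],0],[[0,0,-11],0],[[0,0,-12],0],[[0,0,-12],0]], "claw": 55}}

```text
clock: 13.98
tool_pos: [625.1, -235.0, 207.7]
orientation: [2.339, 2.091, 0.004]
wrist_force: [0.2, 0.2, -1.3]
opening: 51.8
```

```bash
python3 - <<'E'
from h import *
st()
print(sh([623.4,-234.6,204.5],83.6,[465.7,197,204.5],79.9))
E
```

```text
t 13.98 pos [ 625.1 -235.   207.7] yaw 83.59 F [ 0.2  0.2 -1.3] T [ 0.01 -0.09 -0.04] open 51.8 j [ 0.46  0.42 -0.26  1.61  0.12  1.12  0.05] zt [ 0.005 -0.001 -1.   ]
(array([ 41.13, -20.48,  -0.  ]), 3.7)
```

Call:
{"op": "apply_moves", "data": {"plan": [[[2.6,-1.3,0],0.3],[[5.3,-2.6,0],0.6],[[8,-4,0],1],[[10.7,-5.3,0],1.3],[[13.4,-6.7,0],1.6],[[16,-8,0],2],[[18.7,-9.3,0],2.3],[[21.4,-10.6,0],2.6],[[24,-12,0],3],[[26.7,-13.3,0],3.3],[[29.4,-14.6,0],3.7],[[32,-15.9,0],3.7],[[34.7,-17.3,0],3.7],[[37.4,-18.6,0],3.7],[[39.5,-19.7,0],3.7],[[40.7,-20.3,0],3.7],[[41.13,-20.48,0],3.7],[[41.13,-20.48,0],3.7],[[41.13,-20.48,0],3.7],[[41.13,-20.48,0],3.7]]}}

```text
clock: 15.65
tool_pos: [466.2, 195.6, 204.1]
orientation: [2.41, 2.015, -0.001]
wrist_force: [0.0, 0.0, 0.0]
opening: 51.4
```

```bash
python3 - <<'E'
from h import *
st()
p,d=grab("top","5"); cv2.imwrite("pics/t5.png",np.ascontiguousarray(p[:,:,::-1]))
p,d=grab("side","5"); cv2.imwrite("pics/s5.png",np.ascontiguousarray(p[:,:,::-1]))
d=np.load("top5.npz")['d'];C=cloud("top",d)
m=np.zeros(d.shape,bool); m[120:206,305:352]=1
b=m&(C[...,2]>70)&(C[...,2]<84);P=C[b];print("hoodtop",len(P),cv2.minAreaRect(P[:,:2].astype(np.float32)))
E
```

```text
t 15.65 pos [466.2 195.6 204.1] yaw 79.81 F [0. 0. 0.] T [-0.04 -0.05  0.02] open 51.4 j [-0.06  0.19 -0.52  1.95  0.11  1.03 -0.8 ] zt [-0. -0. -1.]
hoodtop 526 ((621.8570556640625, -232.52743530273438), (70.15794372558594, 62.09951400756836), 83.69457244873047)
```

View pics/t5.png

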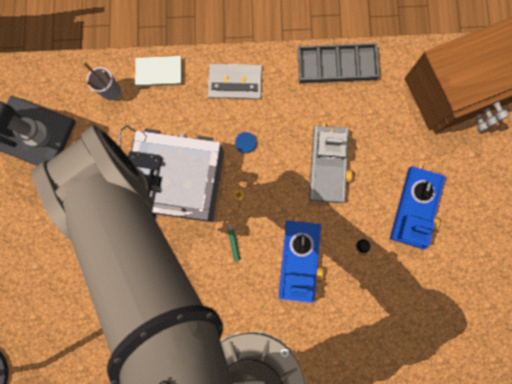

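View pics/s5.png

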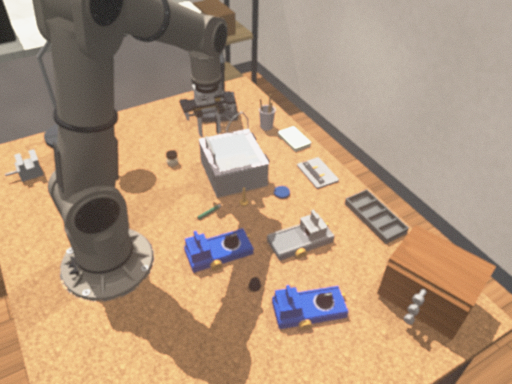

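```bash
python3 - <<'E'
from h import *
np.set_printoptions(precision=0,suppress=True,linewidth=200)
C=cloud("top",np.load("top0.npz")['d']); q=C[95:172,0:78].reshape(-1,3); q=q[(q[:,2]>20)&(q[:,2]<1000)]; print("scope",q.min(0),q.max(0), np.percentile(q,98,axis=0))
D=cloud("top",np.load("top5.npz")['d']); 
for r,c in((150,60),(170,60),(190,60),(200,80),(150,100),(175,120),(180,150),(160,150)): print(r,c,D[r,c])
p=np.load("side5.npz")['p']; crop(p,170,280,85,200,7,"pics/s5b.png")
E
```

```text
scope [587. 481.  20.] [808. 682. 277.] [788. 663. 263.]
150 60 [644. 516.  17.]
170 60 [466. 216. 619.]
190 60 [436. 206. 638.]
200 80 [418. 167. 665.]
150 100 [488. 155. 636.]
175 120 [451. 124. 646.]
180 150 [495. 169. 346.]
160 150 [535. 169. 346.]
```

View pics/s5b.png

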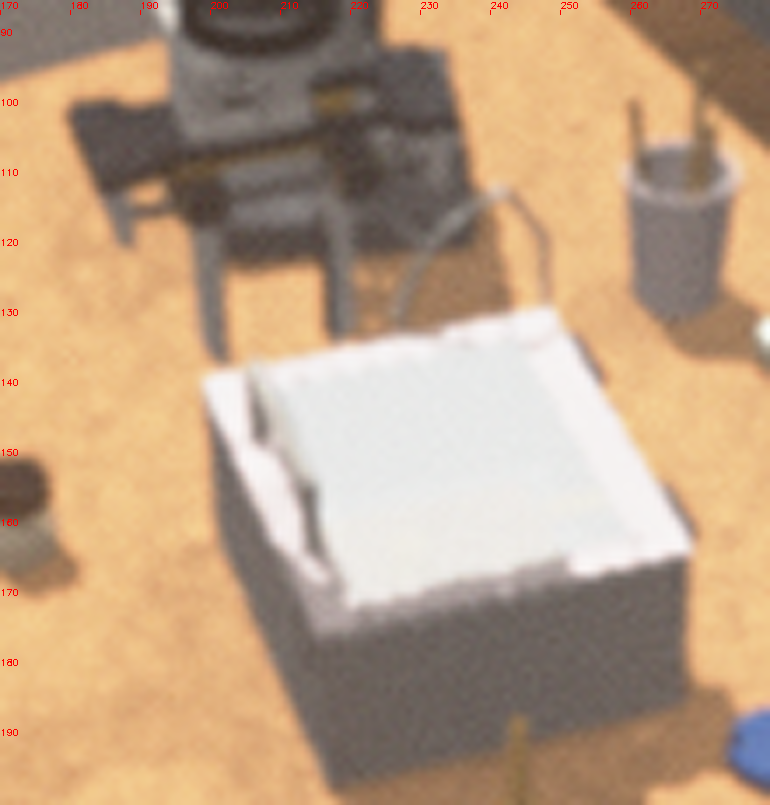

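```bash
python3 - <<'E'
from h import *
print(proj("side",[465.7,197,155]),proj("side",[466.2,195.6,204]))
b=np.array([np.cos(np.radians(79.9)),np.sin(np.radians(79.9))])
for s in(-50,50): print(proj("side",[*(np.array([465.7,197])+s*b),155]))
c=[]
for i in range(3):
    p,d=capture("side"); c.append(d)
C=cloud("side",np.median(c,0)); q=C[138:170,203:222].reshape(-1,3); q=q[(q[:,2]>145)&(q[:,2]<175)]; print(len(q),q.mean(0),q.min(0),q.max(0))
st()
E
```

```text
[209.30287183 145.54228157] [208.93889313 134.6044837 ]
[213.31417538 153.90130914]
[205.44928994 137.51192517]
60 [464.50324149 184.49760057 157.61118458] [453.8958688  138.79430785 146.5058681 ] [475.65814127 246.93890892 162.40039126]
t 15.9 pos [466.  196.3 204.5] yaw 79.84 F [ 0.4 -0.2 -0.2] T [-0.02 -0.07 -0.06] open 52.1 j [-0.06  0.19 -0.52  1.95  0.11  1.03 -0.81] zt [-0. -0. -1.]
```

Call:
{"op": "apply_moves", "data": {"plan": [[[0,0,1.5],0],[[0,0,3],0],[[0,0,4.5],0],[[0,0,5.7],0],[[0,0,6.5],0],[[0,0,6.85],0],[[0,0,6.85],0],[[0,0,6.85],0]]}}

```text
clock: 16.57
tool_pos: [466.0, 197.1, 136.4]
orientation: [-2.408, -2.017, -0.001]
wrist_force: [-0.5, -0.2, 0.0]
opening: 51.4
```

```bash
python3 - <<'E'
from h import *
st()
p,d=grab("side","6"); crop(p,170,280,85,200,7,"pics/s6.png")
p,d=grab("top","6"); crop(p,110,240,120,230,6,"pics/t6.png")
E
```

```text
t 16.57 pos [466.  197.1 136.4] yaw 79.9 F [-0.5 -0.2  0. ] T [-0.05 -0.09 -0.05] open 51.4 j [-0.09  0.27 -0.51  2.02  0.17  0.89 -0.86] zt [ 0.  0. -1.]
```

View pics/s6.png

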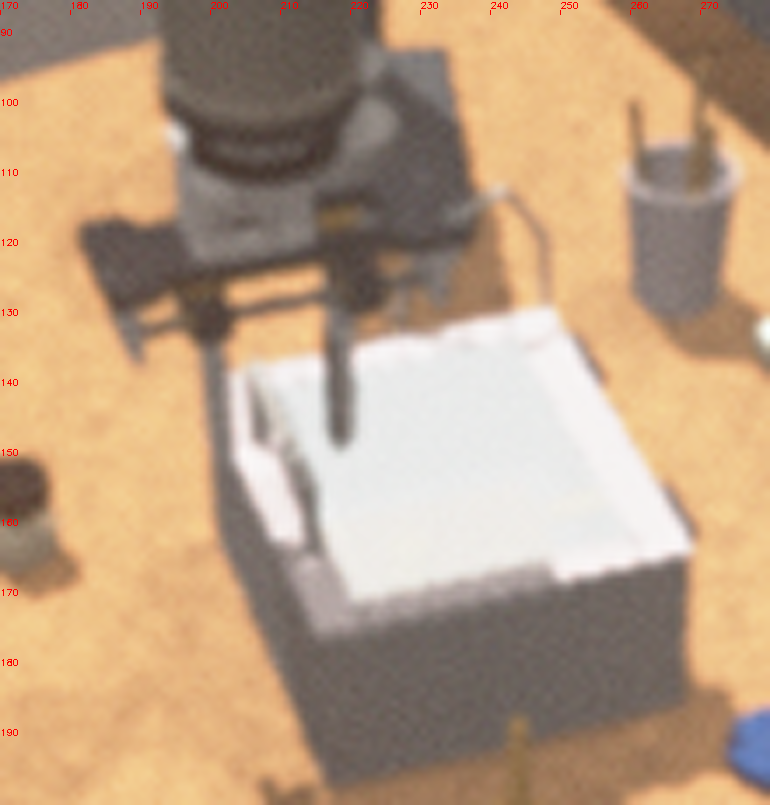

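View pics/t6.png

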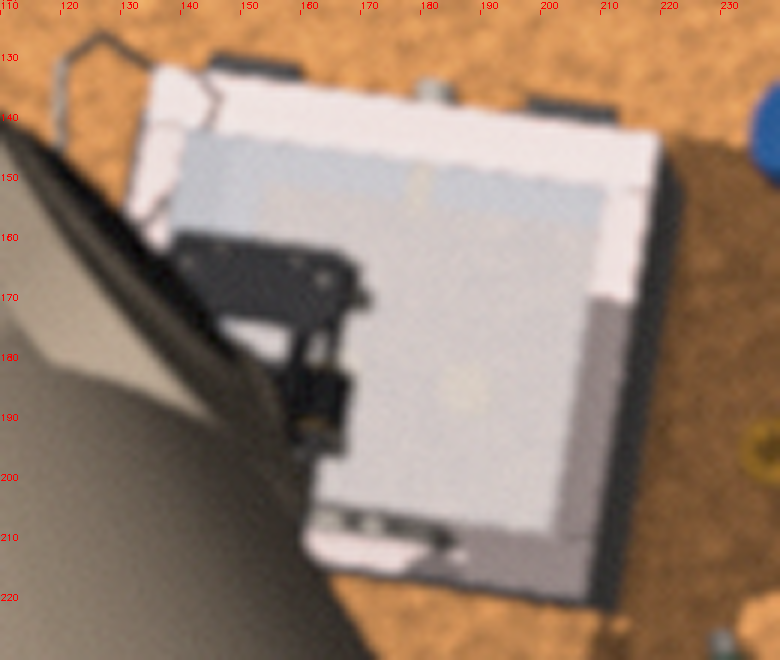

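Call:
{"op": "apply_moves", "data": {"plan": [[[0,0,0],0],[[0,0,0],0],[[0,0,0],0],[[0,0,0],0],[[0,0,0],0],[[0,0,0],0],[[0,0,0],0],[[0,0,0],0]], "claw": 0}}

```text
clock: 17.33
tool_pos: [466.2, 196.9, 136.1]
orientation: [2.408, 2.017, 0.001]
wrist_force: [3.5, -0.3, -1.4]
opening: 8.6
```

```bash
python3 - <<'E'
from h import *
st()
d=[capture("top")[1] for _ in range(5)]; d=np.median(d,0); np.save("gd0.npy",d)
C=cloud("top",d); a=np.radians(-10.1)
q=C[135:222,165:220].reshape(-1,3); q=q[(q[:,2]>100)&(q[:,2]<118)]
x=q[:,0]*np.cos(a)+q[:,1]*np.sin(a); y=-q[:,0]*np.sin(a)+q[:,1]*np.cos(a)
A=np.c_[x,y,np.ones(len(x))]; print(np.linalg.lstsq(A,q[:,2],rcond=None)[0],len(q))
for t in(10,20,30,40):
    th=np.radians(t); dx=-185*np.cos(th)+51*np.sin(th)+185; dz=185*np.sin(th)+51*np.cos(th)-51; print(t,dx,dz)
E
```

```text
t 17.33 pos [466.2 196.9 136.1] yaw 79.89 F [ 3.5 -0.3 -1.4] T [-0.17 -0.7   0.02] open 8.6 j [-0.09  0.27 -0.5   2.02  0.17  0.89 -0.86] zt [ 0.001  0.    -1.   ]
[-2.19296711e-04  1.41713774e-03  1.09412903e+02] 3709
10 11.66662275375495 31.350108272004718
20 28.599892464216055 60.19805017533004
30 50.28530029987883 85.66729559300637
40 76.06394611700257 106.98397439107762
```

Call:
{"op": "apply_moves", "data": {"plan": [[[0,0.09,-0.32],0],[[0,0.19,-0.64],0],[[0,0.3,-0.96],0],[[0,0.4,-1.28],0],[[0,0.52,-1.59],0],[[0,0.63,-1.91],0],[[0,0.76,-2.22],0],[[0,0.89,-2.53],0],[[0,1.03,-2.83],0],[[0,1.17,-3.14],0],[[0,1.17,-3.14],0]]}}

```text
clock: 18.5
tool_pos: [477.3, 194.8, 167.6]
orientation: [-2.408, -2.017, 0.0]
wrist_force: [3.2, 0.3, -5.7]
opening: 9.3
```

```bash
cat > ga.py <<'E'
from h import *
def guard(n=5):
    d=[capture("top")[1] for _ in range(n)]; d=np.median(d,0); np.save("gd.npy",d)
    C=cloud("top",d); a=np.radians(-10.1)
    q=C.reshape(-1,3); c,s=np.cos(a),np.sin(a)
    O=np.array([554.0,180.0])
    x=(q[:,0]-O[0])*c+(q[:,1]-O[1])*s; y=-(q[:,0]-O[0])*s+(q[:,1]-O[1])*c; z=q[:,2]
    return x,y,z,d
E
python3 - <<'E'
from ga import *
st()
x,y,z,d=guard()
x=x.reshape(384,512);y=y.reshape(384,512);z=z.reshape(384,512)
m=np.zeros(z.shape,bool); m[100:225,168:225]=1; m&=(z>104)&(z<260)&(y>-112)&(x>-105)&(x<110)
rng=np.random.default_rng(0);P=np.c_[x[m],y[m],z[m]]; best=None
for i in range(500):
    t=P[rng.choice(len(P),3,False)]; 
    try: k=np.linalg.solve(np.c_[t[:,:2],np.ones(3)],t[:,2])
    except: continue
    r=abs(P[:,0]*k[0]+P[:,1]*k[1]+k[2]-P[:,2]); n=(r<3).sum()
    if best is None or n>best[0]: best=(n,r<3)
Q=P[best[1]]; k=np.linalg.lstsq(np.c_[Q[:,:2],np.ones(len(Q))],Q[:,2],rcond=None)[0]; print(len(P),len(Q),k,"deg",np.degrees(np.arctan(-k[0])))
p=capture("side")[0]; crop(p,170,280,85,200,7,"pics/s7.png")
E
```

```text
t 18.5 pos [477.3 194.8 167.6] yaw 79.89 F [ 3.2  0.3 -5.7] T [ 0.02 -0.55 -0.03] open 9.3 j [-0.07  0.25 -0.51  1.97  0.14  0.96 -0.82] zt [-0. -0. -1.]
3482 3344 [-1.69979028e-01 -1.93172297e-03  1.25803617e+02] deg 9.646877451493307
```

View pics/s7.png

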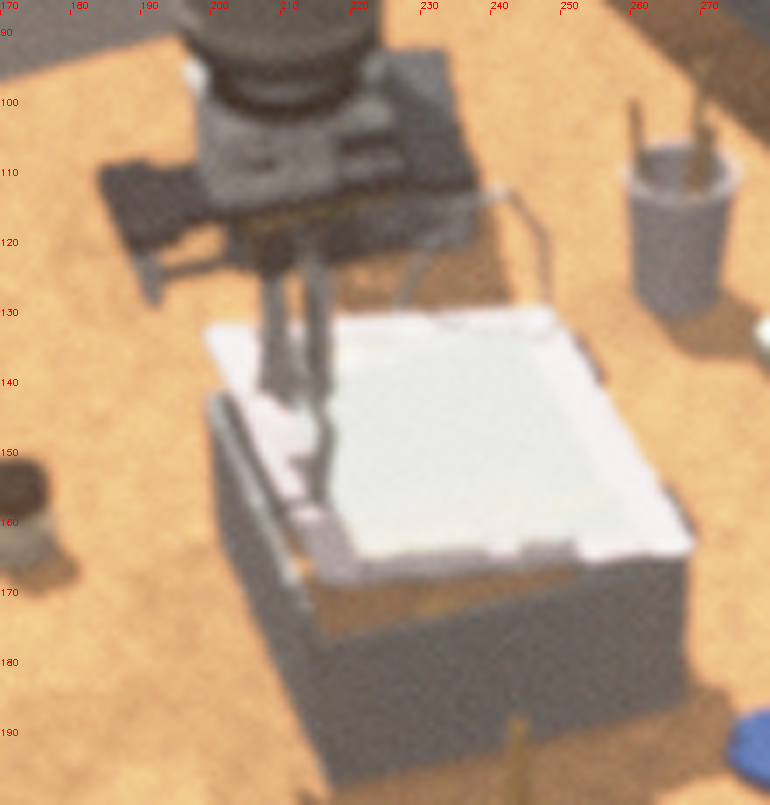

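Call:
{"op": "apply_moves", "data": {"plan": [[[0,0.18,-0.38],0],[[0,0.38,-0.75],0],[[0,0.58,-1.12],0],[[0,0.78,-1.48],0],[[0,1.0,-1.84],0],[[0,1.22,-2.19],0],[[0,1.69,-2.88],0],[[0,2.19,-3.56],0],[[0,2.72,-4.21],0],[[0,3.27,-4.83],0],[[0,3.86,-5.43],0],[[0,4.47,-6.0],0],[[0,5.1,-6.55],0],[[0,5.43,-6.82],0],[[0,5.76,-7.07],0],[[0,6.1,-7.32],0],[[0,6.44,-7.56],0],[[0,6.44,-7.56],0],[[0,6.44,-7.56],0]]}}

```text
clock: 20.38
tool_pos: [539.6, 183.9, 244.4]
orientation: [-2.407, -2.017, 0.002]
wrist_force: [-16.8, -2.4, 15.6]
opening: 8.9
```

```bash
cat >> ga.py <<'E'
def fit():
    x,y,z,d=guard(6)
    x=x.reshape(384,512);y=y.reshape(384,512);z=z.reshape(384,512)
    m=np.zeros(z.shape,bool); m[90:225,150:240]=1; m&=(z>104)&(z<280)&(y>-112)&(y<100)&(x>-105)&(x<115)
    rng=np.random.default_rng(0);P=np.c_[x[m],y[m],z[m]]; best=None
    for i in range(800):
        t=P[rng.choice(len(P),3,False)]
        try: k=np.linalg.solve(np.c_[t[:,:2],np.ones(3)],t[:,2])
        except Exception: continue
        r=abs(P[:,0]*k[0]+P[:,1]*k[1]+k[2]-P[:,2]); n=(r<4).sum()
        if best is None or n>best[0]: best=(n,r<4)
    Q=P[best[1]]; c=Q.mean(0); nn=np.linalg.svd(Q-c)[2][2] if len(Q)<4000 else np.linalg.eigh(np.cov((Q-c).T))[1][:,0]
    nn*=np.sign(nn[2]); print(len(P),len(Q),"normal",nn.round(4),"deg",np.degrees(np.arctan2(nn[0],nn[2])))
E
python3 - <<'E'
from ga import *
st(); fit(); st()
p=capture("side")[0]; crop(p,170,280,75,190,7,"pics/s8.png")
p=capture("top")[0]; crop(p,100,240,100,230,5,"pics/t8.png")
E
```

```text
t 20.38 pos [539.6 183.9 244.4] yaw 79.93 F [-16.8  -2.4  15.6] T [-0.44  4.03 -0.03] open 8.9 j [-0.04  0.26 -0.48  1.77  0.13  1.14 -0.74] zt [-0.002 -0.    -1.   ]
2922 2739 normal [6.333e-01 3.000e-04 7.739e-01] deg 39.29253839767252
t 20.68 pos [539.5 184.  244.3] yaw 79.94 F [-17.5  -1.9  14.7] T [-0.39  3.98  0.03] open 8.9 j [-0.04  0.26 -0.48  1.77  0.13  1.14 -0.74] zt [-0.002 -0.    -1.   ]
```

View pics/s8.png

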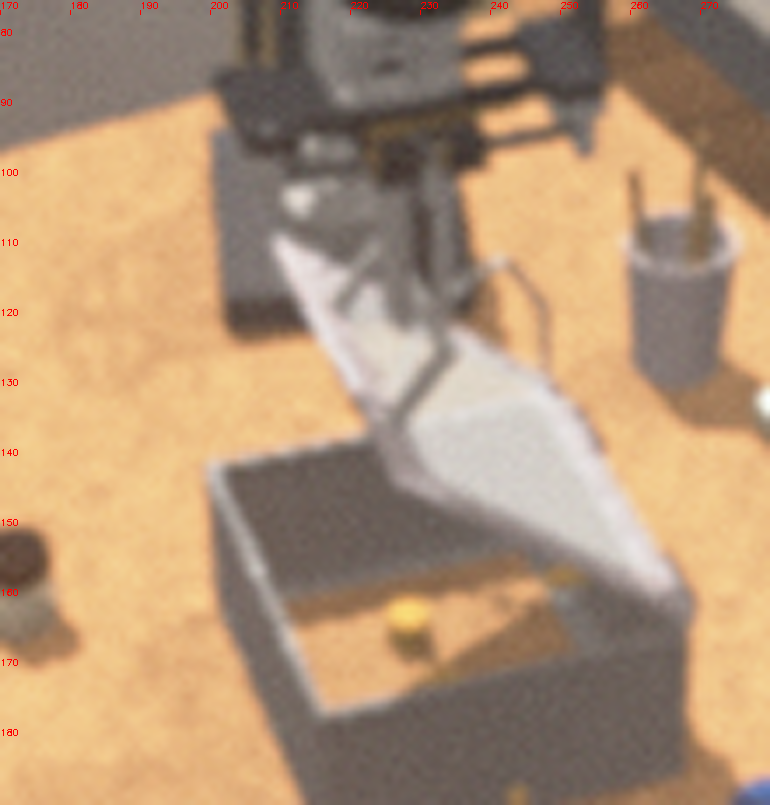

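View pics/t8.png

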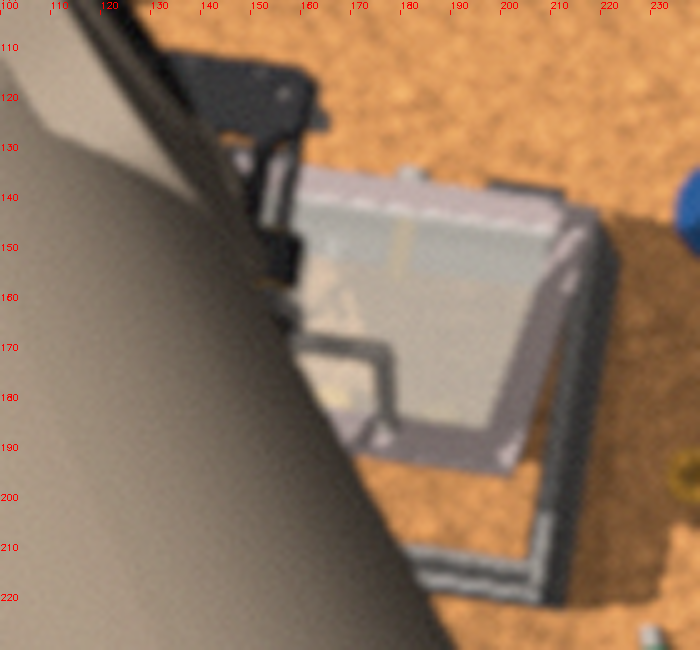

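```bash
python3 - <<'E'
from ga import *
d=np.load("gd.npy")
C=cloud("top",d); a=np.radians(-10.1); c,s=np.cos(a),np.sin(a)
x=(C[...,0]-554)*c+(C[...,1]-180)*s; y=-(C[...,0]-554)*s+(C[...,1]-180)*c; z=C[...,2]
m=np.zeros(z.shape,bool); m[90:225,160:240]=1; m&=(z>104)&(z<280)&(y>-104)&(y<40)&(x>-60)&(x<110)
P=np.c_[x[m],y[m],z[m]]
k=np.array([-.82,0,190.])
k[2]=np.median(P[:,2]+.82*P[:,0])
for it in range(10):
    r=P[:,2]-P[:,0]*k[0]-P[:,1]*k[1]-k[2]; i=abs(r)<5
    k=np.linalg.lstsq(np.c_[P[i,:2],np.ones(i.sum())],P[i,2],rcond=None)[0]
print(k,i.sum(),len(P),"deg",np.degrees(np.arctan(-k[0])))
for lo in range(-60,110,10):
    j=i&(P[:,0]>=lo)&(P[:,0]<lo+10)
    if j.any(): print(lo,j.sum(),r[j].mean().round(2))
# zones: panel interior vs frame
for n,j in (("panel",i&(P[:,1]>-75)),("sideframe",i&(P[:,1]<-85))):
    kk=np.linalg.lstsq(np.c_[P[j,:2],np.ones(j.sum())],P[j,2],rcond=None)[0]; print(n,j.sum(),np.degrees(np.arctan(-kk[0])))
# total least squares
Q=P[i];w,v=np.linalg.eigh(np.cov(Q.T)); n=v[:,0]*np.sign(v[2,0]); print("tls",np.degrees(np.arctan2(n[0],n[2])))
E
```

```text
[-8.18072502e-01 -1.59681484e-03  1.88521592e+02] 2587 2735 deg 39.28565483388715
-60 138 -0.37
-50 135 0.67
-40 136 0.12
-30 151 0.05
-20 141 -0.08
-10 113 -0.1
0 176 0.03
10 178 -0.13
20 180 -0.08
30 179 -0.03
40 177 -0.19
50 182 -0.07
60 178 -0.11
70 182 -0.13
80 181 0.31
90 138 0.14
100 22 0.4
panel 1898 39.296023320994266
sideframe 448 39.282952863404184
tls 39.29271671494588
```

Call:
{"op": "apply_moves", "data": {"plan": [[[0,0.02,-0.1],0],[[0,0.04,-0.2],0],[[0,0.05,-0.28],0],[[0,0.05,-0.28],0],[[0,0.05,-0.28],0],[[0,0.05,-0.28],0]]}}

```text
clock: 21.28
tool_pos: [541.2, 183.6, 245.8]
orientation: [-2.408, -2.017, 0.0]
wrist_force: [-1.3, 2.5, -6.2]
opening: 9.1
```

```bash
python3 - <<'E'
from ga import *
st(); fit(); st()
E
```

```text
t 21.28 pos [541.2 183.6 245.8] yaw 79.9 F [-1.3  2.5 -6.2] T [ 0.5   0.5  -0.04] open 9.1 j [-0.04  0.26 -0.48  1.77  0.13  1.14 -0.73] zt [-0.  0. -1.]
2877 2683 normal [0.6418 0.0008 0.7669] deg 39.922890033834626
t 21.58 pos [541.2 183.6 245.8] yaw 79.9 F [-1.9  2.4 -6.5] T [ 0.66  0.47 -0.02] open 9.1 j [-0.04  0.26 -0.48  1.77  0.13  1.14 -0.73] zt [-0.  0. -1.]
```

Call:
{"op": "apply_moves", "data": {"plan": [[[0,0,0],0],[[0,0,0],0],[[0,0,0],0],[[0,0,0],0],[[0,0,0],0],[[0,0,0],0],[[0,0,0],0],[[0,0,0],0],[[0,0,0],0],[[0,0,0],0],[[0,0,0],0],[[0,0,0],0]]}}

```text
clock: 22.58
tool_pos: [541.3, 183.5, 245.8]
orientation: [-2.408, -2.017, -0.0]
wrist_force: [-0.7, 4.4, -6.9]
opening: 8.9
```

```bash
python3 - <<'E'
from ga import *
st(); fit()
p,d=grab("top","9"); cv2.imwrite("pics/t9.png",np.ascontiguousarray(p[:,:,::-1]))
C=cloud("top",d); m=np.zeros(d.shape,bool); m[120:206,305:352]=1
b=m&(C[...,2]>70)&(C[...,2]<84);P=C[b];print("hoodtop",cv2.minAreaRect(P[:,:2].astype(np.float32)))
p,d=grab("side","9"); cv2.imwrite("pics/s9.png",np.ascontiguousarray(p[:,:,::-1]))
E
```

```text
t 22.58 pos [541.3 183.5 245.8] yaw 79.9 F [-0.7  4.4 -6.9] T [ 0.95  0.27 -0.06] open 8.9 j [-0.04  0.26 -0.48  1.77  0.13  1.14 -0.73] zt [ 0.  0. -1.]
2875 2695 normal [6.422e-01 4.000e-04 7.666e-01] deg 39.95260677778769
hoodtop ((621.5637817382812, -232.48583984375), (70.4118881225586, 61.941795349121094), 84.09895324707031)
```

View pics/t9.png

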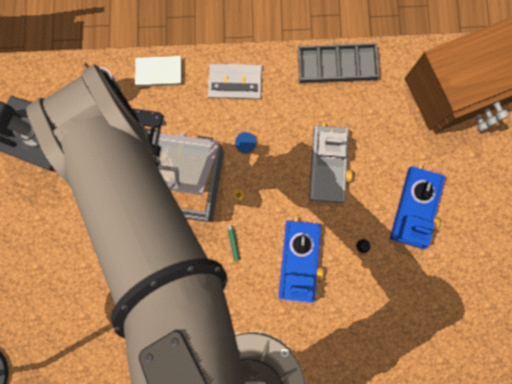

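View pics/s9.png

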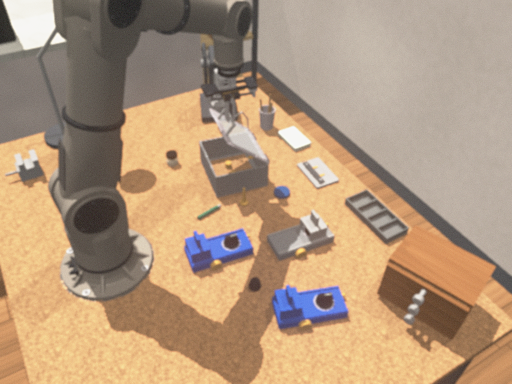

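```bash
python3 -c "
from plant import *
print(finish_job())"
```

```text
the job is handed in; nothing more can be done
None
```

The job is handed in: the knob is on the index, the lock hood is fully over it, and the gripper is holding the guard at about 40°. It took about 23 s on the robot's clock.

- **Knob:** I turned it until its bar, which points along the nose, lay at −8.0° in the desk frame. I had first set it to −6.8°; a picture suggested the index was about 1.3° further round, so I re-gripped it there. My estimates of the index direction spread by about ±1°. After the correction I did not measure the nose from above again, and the nose tip was never clearly visible; I only had the grip angle and a side picture.
- **Hood:** It moved 110 mm and came up against its stop with about 20 N. The later pictures put it over the knob, at (622, −232) mm.
- **Guard:** The plane of the guard, fitted from the top camera's depth, reads 39.9 to 40.0°. It stayed there through about 1.3 s of holding, with a wrist force of about 8 N.
- **Disagreements:** The distance the gripper travelled suggests about 40.7° for the guard; I relied on the depth fit. I could not read the arc scale itself, because it was hidden from both cameras. The sideways wrist force crept from about 2 N to 4 N during the hold, while the position stayed still.

The stone, mandrel, barrel and jar, and the blue look-alikes, appear unmoved in the last pictures. I did not measure any of the bystanders individually.

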